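# Fold out a carton's pouring spout and pour the nuts into the bowl

### The job

With the nut carton standing on the counter, pull its folded pouring spout fully out. Then tip the carton over the bowl and pour all six nuts into it, and stand the carton upright on the counter again. Leave the other things on the counter where they are.

Things in the scene. Friction and masses are not known exactly. Their poses are not given: they have to be found in the camera images.
- carton: upright cardboard carton of nuts, 100 (x) by 64 (y) by 160 mm tall, board 2.5 mm thick, closed, plain paper panels on its broad sides (faces across y, 64 mm apart, to be gripped there). About 0.12 kg empty: slides or tips if pushed hard. Origin: centre of its underside, z up. The fold-out spout is in the upper part of its narrow +x side; the -x side is a plain wall
- spout (a joint): hinge of the spout flap: 0 = folded flat in the carton's +x side, 0.9 rad (52 degrees, its stop) = fully out, a chute leaning outward and up; starts 0 to 0.1. It turns with light friction (about 0.2 N at the tab) and stays where it is left
- spout_hinge (a point): middle of the spout's hinge line, on the carton: 49 mm from the carton's origin along its x, at height 87 mm; the hinge line runs along the carton's y and the flap goes up from it
- tab_top (a point): top of the pull tab, 98 mm from the hinge line. The tab, 30 mm wide, 2.5 mm thick, rounded, goes on upward in the flap's plane: folded, it stands free 25 mm above the carton's flat top at its +x edge, so a fingertip put down behind it, just over the carton's top, can draw it outward (to the carton's +x, then down, about the hinge)
- spout_lip (a point): middle of the flap at 73 mm from the hinge line, where the tab begins: the pouring lip when the spout is out. The flap is 58 mm wide, 2.5 mm thick; two card wings join its sides to the inside of the carton, 55 mm apart, room for a fingertip between them. The mouth is open from the flap to the carton's top edge
- bowl: open white bowl, 176 mm across the rim, 64 mm high, 0.55 kg, empty at the start; wall 5 mm; origin: centre of its underside, z up
- bowl_rim (a point): centre of the bowl's mouth, at the height of the rim, 64 mm above its underside
- nut1: one of six alike round brown nuts in their shells, 25 mm across, about 10 g, loose at the bottom of the carton at the start and out of sight; origin: its centre. They roll freely, so the carton must be tipped past level (about 105 degrees from upright, spout side down) for all of them to run out
- nut2: another of the six nuts, as nut1
- nut3: another of the six nuts, as nut1
- nut4: another of the six nuts, as nut1
- nut5: another of the six nuts, as nut1
- nut6: another of the six nuts, as nut1
- mug: white mug, 82 mm across and 92 mm high, a bystander; origin: centre of its underside
- mill: turned dark wooden pepper mill, 56 mm across and 147 mm high, a bystander; origin: centre of its underside
- jar: closed glass jar with a steel lid, 72 mm across and 110 mm high, a bystander; origin: centre of its underside
- nutcracker: plier-type steel nutcracker lying flat, about 155 mm long along its x, 56 mm wide and 16 mm high, a bystander; origin: on the surface under its middle
- spoon: wooden spoon lying flat, 260 mm long along its x, a bystander; origin: on the surface under it
- crackers: second, closed cardboard carton, lying flat: 190 mm (x) by 115 mm (y) by 48 mm high, with no spout, a bystander; origin: centre of its underside
Not all that is in view belongs to the job. What is shaped like the carton but blue or turquoise is not meant.

How it is judged:
By the outcome, as a careful person would: the job done as asked, in the order asked, and still so for the second after the job is handed in, with the robot touching nothing.
It also fails if it takes over 62 s, if anything falls off the work surface, if the arm or the gripper's body presses on something with over 40 N, if the wrist force passes 120 N, or if a joint passes its speed limit or range.

### The arm

A 6-joint arm with a two-finger parallel gripper is mounted at the origin on the work surface. World frame = base frame: x ahead of the robot, y to its left, z up, the work surface at z = 0. Lengths are in m, angles in rad, forces in N, time in s.
With the tool pointing down it reaches from about 0.375 to 0.975 m from the base axis. Payload 3.8 kg.
Tool frame: the origin (TCP) lies at the very end of the fingers, on their centre line; the grasp point (between the pads) lies 19 mm behind it; z points along the fingers, y is the line along which they close (so a half turn about z gives the same grasp; the last joint's range is limited). The gripper opens to 85 mm and grips with 20 to 120 N. Pads are 22 mm wide; open, the fingers measure 114 mm over their backs; the gripper's body (76 mm by 85 mm) begins 54 mm behind the grasp point. The pads swing forward as they close: fully open they stand 13 mm farther back than shut.
Start: joints at [1.269, 0.264, 1.604, -0, 1.274, -0.037], TCP at [0.177, 0.651, 0.231] pointing down, gripper open.
Joint ranges: [-2.63, 2.63], [-0.94, 2.18], [0.31, 2.57], [-1.31, 4.45], [0, 2.66], [-2.55, 2.55]. Speed limits (rad/s): [2.57, 2.57, 3.14, 3.14, 3.14, 3.14].

### API

Orientations are given as a rotation vector (axis times angle).
In Python, from workcell import bot gives the robot as it stands.
- The arm moves only by the shell command python3 -m creep 'ROWS' [FORCE]. ROWS is JSON, a list of rows, each a list of 5 numbers: the shift along the tool's x, y, z in units of 0.05 m (1.0 is 0.05 m), then the turn about the tool's z in units of 0.1 rad (1.0 is 0.1 rad), then the opening, from 0 (shut) to 1 (fully open). In form: [[tx, ty, tz, spin, hand], ...]. A call has 1 to 20 rows; each row shifts and turns the commanded pose from where the row before left it, along the tool's axes as they then stand; what a row does not reach is not made up. A row lasts 1/8 s, in which the tool goes at most 62.5 mm and 10.7 degrees, less where a joint would pass 70% of its speed; a pose out of reach is approached as far as the arm can. A call with a number of a shift or a turn outside -1 to 1 is refused whole. A call with a gripper value outside its range is refused whole. The fingers move at their own pace and stop on an object; FORCE is the grip in N (left out, the last holds). Time passes only in rows, so rows that do not move let the fingers close. It gives the time, the measured TCP pose, the force, the opening and the grip force at its end, in the units of the state.
- bot.read_state(): the state, without advancing time (a new reading comes with each control period).
- bot.read_camera(name): name is "side" or "top"; returns a dict with "pixels" (384x512x3 uint8, red, green, blue), "vfov" (degrees; the focal length in pixels is half the picture's height over the tangent of half this angle, whatever the lens; pixels are square), "cx", "cy" (the principal point, pixels), "world_to_cam" (4x4, takes a point from world to camera coordinates). Camera axes: x right, y down, z forward; pixel columns grow to the right and rows downward; lengths in m; the calibration is good to about 2 mm. A picture is of the moment at which its call begins. There is no depth.
- bot.finish_job(): hands the job in; it is judged then, once.
Trained networks look in a picture, given as the dict that the camera call returned (one of the last four; its "shot" number tells which), for a name from the list of things; names that differ only in an ending like _2 or _b are one class to them, and where a whole thing is asked for, a point or a joint stands for the part that bears it (a point fixed in the world has none). Each returns a list of dicts, best first, with "score" (0 to 1); they miss things now and then, are a little off and sometimes report something else, mostly with a low value. They report only what shows in the picture. A call takes as long as a camera call. They do not tell look-alikes from the thing itself.
- bot.look_for(target, picture): "bbox" ([left, top, right, bottom] in pixels, round what is visible of it).
- bot.regions_of(target, picture): "mask" (384x512 bool, what is visible of it) and "bbox" ([left, top, right, bottom] in pixels, round what is visible of it).
The state is a dict: "time": time; "q": joint angles; "joint_vel": joint speeds; "joint_torque": joint torques, N m; "tool_pos": TCP position; "tcp_rot": TCP orientation; "wrist_force": force on the tool from outside, world axes, zero at the start; "torque": the same for the moment, N m; "width": opening from 0.0 (shut) to 1.0 (fully open); "grip_force": force on a finger pad.
Only numpy, scipy, OpenCV 4.12 (cv2) and the standard library are available. Lean on these libraries where they do the work, as an engineer would, in place of code of your own. Each camera call takes 0.05 s, during which the arm holds its last target. There are 200 camera calls.

## Working session

There is one attempt and no reset: what is moved stays moved. The work goes in short steps, Python scripts to look and compute and a shell command to move; the robot and the scene stay as the last step left them, time stands still between calls to the robot, and variables do not carry over. Pictures are saved under pics/ and viewed, at most 10 in all, crops included, and the job is handed in when it is done.

```bash
mkdir -p pics; ls
cat > h.py <<'E'
import numpy as np, cv2
from workcell import bot
from scipy.spatial.transform import Rotation as R
def f(p): return p["pixels"].shape[0]/2/np.tan(np.radians(p["vfov"])/2)
def ray(p,u,v):
    T=np.array(p["world_to_cam"]);d=np.array([(u-p["cx"])/f(p),(v-p["cy"])/f(p),1.])
    return -T[:3,:3].T@T[:3,3], T[:3,:3].T@d
def onz(p,u,v,z):
    o,d=ray(p,u,v); return o+d*(z-o[2])/d[2]
def proj(p,X):
    T=np.array(p["world_to_cam"]);c=T[:3,:3]@np.array(X)+T[:3,3]
    return np.array([p["cx"]+f(p)*c[0]/c[2],p["cy"]+f(p)*c[1]/c[2]])
def save(p,n,box=None,s=1):
    im=p["pixels"][:,:,::-1]
    if box: im=im[box[1]:box[3],box[0]:box[2]]
    cv2.imwrite("pics/"+n,cv2.resize(im,None,fx=s,fy=s,interpolation=cv2.INTER_CUBIC))
E
python3 - <<'E'
from h import *
P={n:bot.read_camera(n) for n in("top","side")}
for n,p in P.items():
    save(p,n+"1.png",s=1.5); o,_=ray(p,0,0); print(n,o.round(3),p["vfov"],p["cx"],p["cy"])
    for t in("carton","tab_top","bowl","mug","mill","jar","crackers","spoon","nutcracker"):
        print(t,[(np.round(r["bbox"]).astype(int).tolist(),round(r["score"],2)) for r in bot.look_for(t,p)[:3]])
E
cd pics; python3 -c "
import cv2,numpy as np
a=[cv2.resize(cv2.imread(n),(800,600)) for n in('top1.png','side1.png')]
"
```

```text
pics
top [0.359 0.004 1.661] 49.05263153694328 257.0884774426345 189.12764553154068
carton [([203, 182, 235, 210], 0.77), ([143, 219, 176, 245], 0.65), ([195, 225, 229, 256], 0.56)]
tab_top []
bowl [([287, 184, 332, 231], 0.65)]
mug [([288, 134, 320, 156], 0.91)]
mill [([254, 136, 261, 152], 0.66)]
jar [([289, 135, 319, 156], 0.63), ([193, 131, 210, 155], 0.57)]
crackers [([132, 159, 169, 210], 0.87)]
spoon [([350, 204, 386, 265], 0.67)]
nutcracker [([236, 221, 259, 262], 0.64)]
side [ 0.508 -0.94   0.788] 54.93272295097224 264.4459939867057 195.83900813360142
carton [([200, 138, 237, 187], 0.92), ([191, 163, 224, 217], 0.89), ([240, 167, 271, 220], 0.77)]
tab_top [([213, 168, 223, 194], 0.61), ([243, 175, 262, 201], 0.55)]
bowl [([213, 242, 279, 293], 0.81)]
mug []
mill [([309, 195, 329, 238], 0.75)]
jar [([301, 171, 324, 200], 0.78)]
crackers [([243, 156, 288, 176], 0.87)]
spoon [([158, 336, 257, 383], 0.69)]
nutcracker [([187, 221, 234, 238], 0.65)]
```

View pics/top1.png

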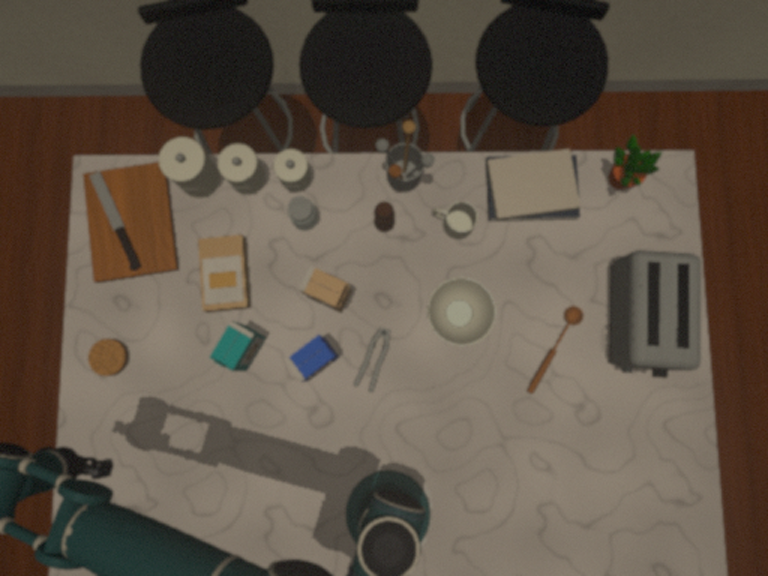

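View pics/side1.png

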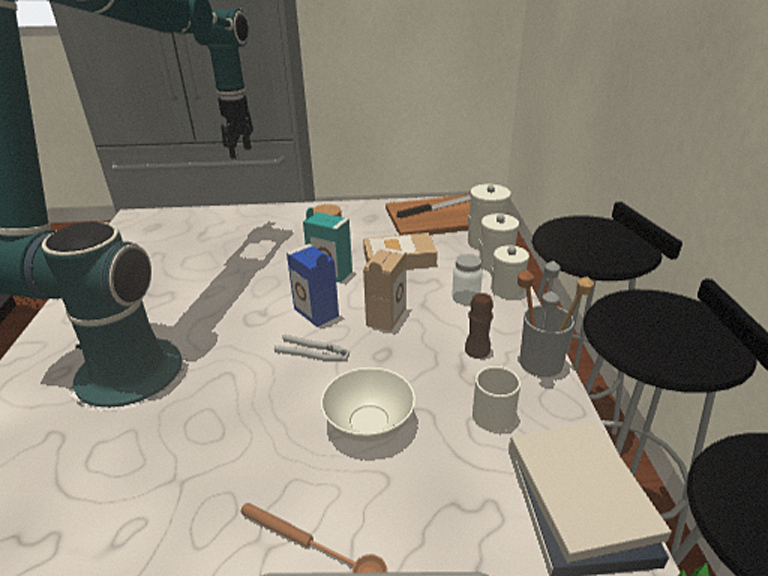

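The top view (768 px wide) has x running up and y running left. Things that could be taken for the carton, in top-view pixels:
- tan carton at (326,288)
- blue carton at (314,357)
- teal carton at (234,346)
- lying crackers box at (223,272)

The tan one fits the description and shows in the side view at (385,290). I'll check it in a close crop.

Run:
```python
from h import *
a=bot.read_camera("top");b=bot.read_camera("side")
A=cv2.resize(a["pixels"][170:230,190:250,::-1],(400,400),interpolation=cv2.INTER_CUBIC)
B=cv2.resize(b["pixels"][155:230,220:295,::-1],(400,400),interpolation=cv2.INTER_CUBIC)
cv2.imwrite("pics/crop1.png",np.hstack([A,B]))
np.save("top.npy",a,allow_pickle=True);np.save("side.npy",b,allow_pickle=True)
for n,p in(("top",a),("side",b)):
  for t in("carton","bowl","tab_top","spout_lip"):
    for r in bot.regions_of(t,p)[:3]:
        m=r["mask"];ys,xs=np.nonzero(m);print(n,t,round(r["score"],2),xs.mean().round(1),ys.mean().round(1),cv2.minAreaRect(np.c_[xs,ys].astype(np.float32)))
for t,z in(("bowl",0.064),("mug",.092),("mill",.147),("jar",.11)):
    r=bot.look_for(t,a)
    if r: 
        bb=r[0]["bbox"];print(t,onz(a,(bb[0]+bb[2])/2,(bb[1]+bb[3])/2,z).round(3),bb)
```

```text
top carton 0.96 217.4 193.2 ((217.37783813476562, 193.25791931152344), (33.24803924560547, 20.310321807861328), 25.34617805480957)
top carton 0.91 158.4 231.4 ((158.26156616210938, 231.79232788085938), (26.543432235717773, 31.628854751586914), 29.744882583618164)
top carton 0.61 207.9 239.1 ((207.86001586914062, 238.9800262451172), (21.000001907348633, 31.000001907348633), 53.13010025024414)
top bowl 0.69 307.6 207.6 ((307.5000305175781, 208.00001525878906), (44.72135925292969, 44.274147033691406), 26.56505012512207)
side carton 0.86 208.3 188.8 ((208.6846466064453, 188.9769287109375), (52.962833404541016, 30.388507843017578), 82.87498474121094)
side carton 0.75 256.8 191.7 ((256.5, 192.5), (53.0, 27.0), 90.0)
side carton 0.56 220.0 159.0 ((218.0, 162.5), (49.0, 32.0), 90.0)
side bowl 0.95 245.0 268.4 ((245.0, 269.0), (48.0, 60.0), 90.0)
side tab_top 0.56 250.5 186.6 ((250.5, 186.0), (22.0, 15.0), 90.0)
side tab_top 0.55 215.3 182.5 ((215.35975646972656, 181.73782348632812), (23.853212356567383, 13.803942680358887), 83.6598129272461)
side spout_lip 0.79 250.7 187.2 ((251.0, 186.0), (24.0, 16.0), 90.0)
side spout_lip 0.76 215.3 182.7 ((215.17822265625, 181.7821807861328), (25.671960830688477, 14.527543067932129), 84.2894058227539)
side spout_lip 0.28 319.3 217.1 ((319.2828063964844, 216.88937377929688), (16.477502822875977, 44.27198028564453), 5.194429397583008)
bowl [ 0.497 -0.205  0.064] [288.2, 186.9, 332.5, 231.2]
mug [ 0.734 -0.18   0.092] [287.0, 135.0, 319.2, 158.1]
mill [ 0.737 -0.002  0.147] [253.3, 134.1, 259.4, 151.4]
jar [0.747 0.195 0.11 ] [194.1, 130.2, 214.3, 155.7]
```

View pics/crop1.png

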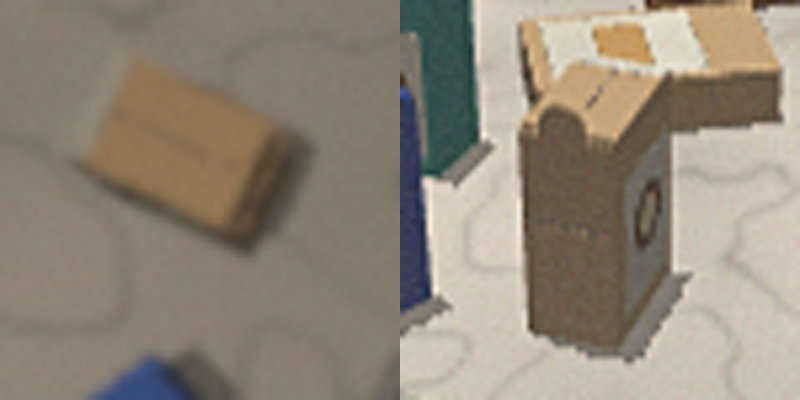

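The crop shows the tan carton with the round pull tab on its +x side: side crop (560,125), darker face in the top crop at (260,190). So carton +x points to about world −y and a little −x. Next I'll fit its pose to both views.

```bash
cat > fit.py <<'E'
from h import *
from scipy.optimize import minimize
def pts(x,y,yaw):
    c,s=np.cos(yaw),np.sin(yaw)
    L=[(a,b,z) for a in(-.05,.05) for b in(-.032,.032) for z in(0,.16)]
    return [(x+c*a-s*b,y+s*a+c*b,z) for a,b,z in L]
def mk(p,P):
    m=np.zeros((384*4,512*4),np.uint8);h=cv2.convexHull(np.array([(proj(p,q)+.5)*4 for q in P],np.float32)).astype(np.int32)
    cv2.fillConvexPoly(m,h,1);return cv2.resize(m.astype(np.float32),(512,384),interpolation=cv2.INTER_AREA)
def fit(V,x0):
    def cost(v):
        t=0
        for p,m in V:
            k=mk(p,pts(*v)); t-=np.minimum(k,m).sum()/np.maximum(k,m).sum()
        return t
    best=None
    for dy in(-.15,0,.15):
        r=minimize(cost,np.array(x0)+[0,0,dy],method="Nelder-Mead",options=dict(initial_simplex=np.array(x0)+[[0,0,dy],[.015,0,dy],[0,.015,dy],[0,0,dy+.12]]))
        if best is None or r.fun<best.fun: best=r
    return best
E
python3 - <<'E'
from fit import *
V=[]
for n in("top","side"):
    p=bot.read_camera(n)
    ms=bot.regions_of("carton",p); tgt=(217,193) if n=="top" else (257,192)
    ms=[r["mask"] for r in ms if np.hypot(np.nonzero(r["mask"])[1].mean()-tgt[0],np.nonzero(r["mask"])[0].mean()-tgt[1])<12]
    print(n,len(ms))
    m=ms[0].astype(np.float32);V.append((p,m))
c=onz(V[0][0],217,193,.1); print(c)
for s in (V,V[:1],V[1:]):
    r=fit(s,[c[0],c[1],-2.03]); print(r.x,r.fun)
s=bot.read_state();print(s["tool_pos"],R.from_rotvec(s["tcp_rot"]).as_matrix().round(3).tolist(),s["q"],s["width"],s["time"])
# bowl from side: rim bbox centre
p=V[1][0];r=bot.look_for("bowl",p)[0]["bbox"];print(r,proj(p,(.497,-.205,.064)),proj(p,(.497-.088,-.205,.064)),proj(p,(.497+.088,-.205,.064)),proj(p,(.497,-.205-.088,.064)))
E
```

```text
top 1
side 1
[0.55746767 0.14685088 0.1       ]
[ 0.56178593  0.14752669 -2.00809754] -1.8442180156707764
[ 0.55910553  0.14377345 -1.97970659] -0.9155507683753967
[ 0.5628275   0.15004344 -1.98677609] -0.954879105091095
[0.17665009 0.65148644 0.23128358] [[-0.965, 0.262, -0.0], [0.262, 0.965, 0.0], [0.0, 0.0, -1.0]] [ 1.26910143e+00  2.63919330e-01  1.60396877e+00  3.14573476e-05
  1.27369966e+00 -3.69261380e-02] 0.9969142948009041 1.9
[213.0, 243.8, 277.0, 292.5] [241.4002605  268.41256435] [209.04176411 270.40787442] [273.41452558 266.43848049] [242.3296467  293.19103329]
```

Pose: carton (0.561, 0.148), yaw −1.99; bowl about (0.502, −0.205). The moves have no tilt axis, so before I plan the tipping I'll check in free air what the arm does at its reach limit.

```bash
python3 -m creep '[[0,0.9,-0.5,0,0.5],[0,1,-0.5,0,0.5],[0,1,0,0,0.5],[0,1,0,0,0.5],[0,1,0,0,0.3],[0,1,0,0,0.3],[0,1,0,0,0.3],[0,1,0,0,0.3],[0,1,0,0,0.3],[0,1,0,0,0.3]]'; python3 -c "
from h import *
s=bot.read_state();print(s['time'],s['tool_pos'],R.from_rotvec(s['tcp_rot']).as_matrix().round(3).tolist(),s['q'].round(3) if hasattr(s['q'],'round') else s['q'])"
```

```text
time: 3.2
tool_pos: [0.2748, 1.0132, 0.2437]
tcp_rot: [0.412, 3.094, 0.176]
wrist_force: [-0.4, 0.5, -0.0]
width: 0.298
grip_force: 0.0
3.2 [0.27476866 1.01320407 0.24369553] [[-0.965, 0.26, 0.03], [0.262, 0.959, 0.109], [0.0, 0.113, -0.994]] [ 1.281  1.083  0.312  0.003  1.633 -0.024]
```

Past its reach the tool tilts (6.5° so far). I'll see whether it keeps going and whether the tilt is retained.

```bash
cat > st.py <<'E'
from h import *
s=bot.read_state();M=R.from_rotvec(s['tcp_rot']).as_matrix()
print(round(s['time'],2),np.round(s['tool_pos'],4),'x',M[:,0].round(3),'y',M[:,1].round(3),'z',M[:,2].round(3),'q',np.round(s['q'],3),'F',np.round(s['wrist_force'],1),'w',round(s['width'],3),round(s['grip_force'],1))
E
python3 -m creep '[[0,1,0,0,0.3],[0,1,0,0,0.3],[0,1,0,0,0.3],[0,1,0,0,0.3]]' >/dev/null; python3 st.py
python3 -m creep '[[0,-0.4,0,0,0.3],[0,-0.4,0,0,0.3],[0,-0.4,0,0,0.3]]'>/dev/null; python3 st.py
```

```text
3.7 [0.2889 1.0655 0.2315] x [-0.965  0.262  0.   ] y [0.253 0.935 0.25 ] z [ 0.065  0.241 -0.968] q [ 1.282  1.104  0.312  0.006  1.473 -0.024] F [ 0.  -1.  -0.8] w 0.302 0.0
4.08 [0.2734 1.0085 0.217 ] x [-0.965  0.262 -0.   ] y [0.253 0.935 0.25 ] z [ 0.065  0.241 -0.968] q [ 1.28   0.873  0.744  0.007  1.273 -0.027] F [0.1 0.7 0.7] w 0.301 0.0
```

The tilt stays after backing off, so the wrist can be tilted by working at the reach limits. A spin about the tilted tool axis can then turn the spout down over the bowl. I'll fit a kinematic model to plan this.

```bash
cat > fk.py <<'E'
import numpy as np
from scipy.optimize import least_squares
D=[((.264,1.604,1.274),np.hypot(.177,.6515),.2313),((1.083,.312,1.633),np.hypot(.27477,1.0132),.2437),((1.104,.312,1.473),np.hypot(.2889,1.0655),.2315),((.873,.744,1.273),np.hypot(.2734,1.0085),.217)]
def fk(v,q):
    a,h,L1,L2,L3,e=v; A=q[0];B=A+q[1];C=B+q[2]
    return np.array([a+L1*np.sin(A)+e*np.cos(A)*0+L2*np.sin(B)+e*np.cos(B)+L3*np.sin(C),h+L1*np.cos(A)+L2*np.cos(B)-e*np.sin(B)+L3*np.cos(C)])
if __name__=="__main__":
    r=least_squares(lambda v:np.concatenate([fk(v,q)-[R,z] for q,R,z in D]+[0.002*(v-[0,.3,.45,.45,.25,0])]),[0,.3,.45,.45,.25,0])
    print(r.x.round(4),r.fun.round(4))
    for q,R,z in D: print(sum(q))
E
python3 fk.py
```

```text
[0.0036 0.2552 0.5104 0.5639 0.3492 0.0022] [ 0.      0.0002 -0.0002  0.0002  0.0002  0.     -0.0001 -0.0003  0.
 -0.0001  0.0001  0.0002  0.0002  0.    ]
3.1420000000000003
3.028
2.8890000000000002
2.8899999999999997
```

```bash
cat > sim.py <<'E'
import numpy as np
from scipy.optimize import least_squares
V=[.0036,.2552,.5104,.5639,.3492,.0022]
from fk import fk
lo=np.array([-.94,.31,0]);hi=np.array([2.18,2.57,2.66])
def step(q,dx,dz,w):  # world-plane shift r,z
    p=fk(V,q)+[dx,dz];c=sum(q)
    f=lambda k:np.r_[fk(V,k)-p,w*(sum(k)-c)]
    r=least_squares(f,np.clip(q,lo+1e-6,hi-1e-6),bounds=(lo,hi)); 
    return np.clip(r.x,q-.275,q+.275)
if __name__=="__main__":
    for w in(.1,.2,.3,.5):
        q=np.array([1.083,.312,1.633])
        for i in range(4):
            c=sum(q);q=step(q,.05*np.sin(c-np.pi/2)*1,.05*np.cos(c-np.pi/2),w)
        print(w,sum(q),fk(V,q),q)
    w=.3
    for goal,q0 in((-1,[.873,.744,1.273]),(1,[0.2,1.2,.0])):
        q=np.array(q0)
        for i in range(70):
            best=None
            for a in np.arange(0,2*np.pi,np.pi/8):
                k=step(q,.05*np.cos(a),.05*np.sin(a),w)
                if fk(V,k)[1]<.25: continue
                # two-step lookahead along same direction
                k2=k
                for _ in range(6): k2=step(k2,.05*np.cos(a),.05*np.sin(a),w)
                sc=goal*(sum(k2)-sum(q))
                if best is None or sc>best[0]: best=(sc,a,k)
            q=best[2]
            if i%7==0: print(i,round(np.degrees(best[1])),'pitch',round(np.degrees(sum(q))),fk(V,q).round(3),q.round(2))
            if goal<0 and sum(q)<1.3 or goal>0 and sum(q)>3.1: break
        print('end',i,q,np.degrees(sum(q)))
E
python3 sim.py
```

```text
0.1 2.499078657985817 [1.22330926 0.29961217] [1.09569584 0.31       1.09338282]
0.2 2.599141543243575 [1.19363997 0.28226777] [1.09355764 0.31       1.1955839 ]
0.3 2.7008269749724674 [1.16272827 0.26433989] [1.09471957 0.31       1.29610741]
0.5 2.8423891882133105 [1.11886351 0.23960672] [1.10151602 0.31       1.43087317]
0 45 pitch 166 [1.079 0.25 ] [1.   0.47 1.43]
7 22 pitch 134 [1.263 0.337] [1.09 0.31 0.94]
14 45 pitch 104 [1.366 0.448] [1.14 0.31 0.37]
21 68 pitch 86 [1.348 0.645] [1.05 0.31 0.13]
28 68 pitch 73 [1.268 0.867] [0.9  0.31 0.07]
end 28 [0.90307342 0.31       0.06655738] 73.31744413324189
0 270 pitch 83 [1.006 0.864] [0.19 1.26 0.  ]
7 247 pitch 103 [0.954 0.559] [0.12 1.67 0.  ]
14 247 pitch 122 [0.824 0.271] [0.1  2.04 0.  ]
21 202 pitch 128 [0.496 0.25 ] [-0.65  2.57  0.33]
28 180 pitch 159 [0.282 0.255] [-0.94  2.46  1.25]
end 33 [-0.94        2.40665886  1.71503165] 182.29743779816476
```

```bash
cat > ik.py <<'E'
import numpy as np
from scipy.spatial.transform import Rotation as R
L1,L2,L3,H=.5104,.5639,.3492,.2552
lo=np.array([-2.63,-.94,.31,-1.31,0,-2.55]);hi=np.array([2.63,2.18,2.57,4.45,2.66,2.55])
def FK(q):
    A=R.from_euler('ZY',[q[0],q[1]]);B=A*R.from_euler('Y',q[2]);C=B*R.from_euler('ZY',[q[3],q[4]])
    p=np.array([0,0,H])+A.apply([0,0,L1])+B.apply([0,0,L2])+C.apply([0,0,L3])
    return p,C*R.from_euler('Z',q[5]+np.pi/2)
def IK(p,Rt):
    w=np.array(p)-L3*Rt.apply([0,0,1]);q1=np.arctan2(w[1],w[0]);r=np.hypot(w[0],w[1]);z=w[2]-H;d2=r*r+z*z
    c=(d2-L1**2-L2**2)/(2*L1*L2)
    if abs(c)>1: return None
    q3=np.arccos(c);q2=np.arctan2(r,z)-np.arctan2(L2*np.sin(q3),L1+L2*np.cos(q3))
    e=((R.from_euler('ZY',[q1,q2+q3])).inv()*Rt*R.from_euler('Z',-np.pi/2)).as_euler('ZYZ')
    q4=(e[0]+1.31)%(2*np.pi)-1.31
    return np.array([q1,q2,q3,q4,e[1],(e[2]+np.pi)%(2*np.pi)-np.pi])
def tool(az,el,psi,s=-1):
    """az/el of tool z; psi = angle of carton +x from 'down' about tool z (0=spout down,180 up); s=+1 tool x=carton +x"""
    z=np.array([np.cos(el)*np.cos(az),np.cos(el)*np.sin(az),np.sin(el)])
    d=np.array([0,0,-1.]);d-=z*(d@z);d/=np.linalg.norm(d);x=np.cos(psi)*d+np.sin(psi)*np.cross(z,d)
    x=x*s;return R.from_matrix(np.c_[x,np.cross(z,x),z])
if __name__=="__main__":
    print(FK([1.28,.873,.744,.007,1.273,-.027])[0])
    for az in range(30,111,10):
      for s in(-1,1):
        o=[]
        for psi in range(-180,181,45):
            Rt=tool(np.radians(az),np.radians(15),np.radians(psi),s); q=IK([.5,-.2,.215],Rt)
            if q is None:o.append('none');continue
            o.append(f"{psi}:{q[5]:.2f}{'' if (q>=lo).all() and (q<=hi).all() else '!'}")
        print(az,s,q[:5].round(2) if q is not None else '',o)
E
python3 ik.py
```

```text
[0.29632643 0.99828055 0.21890464]
30 -1 [-1.06  0.61  2.3   1.62  1.83] ['-180:1.81', '-135:2.60!', '-90:-2.90!', '-45:-2.11', '0:-1.33', '45:-0.54', '90:0.24', '135:1.03', '180:1.81']
30 1 [-1.06  0.61  2.3   1.62  1.83] ['-180:-1.33', '-135:-0.54', '-90:0.24', '-45:1.03', '0:1.81', '45:2.60!', '90:-2.90!', '135:-2.11', '180:-1.33']
40 -1 [-1.05  0.65  2.18  1.49  1.87] ['-180:1.89', '-135:2.68!', '-90:-2.82!', '-45:-2.03', '0:-1.25', '45:-0.46', '90:0.32', '135:1.11', '180:1.89']
40 1 [-1.05  0.65  2.18  1.49  1.87] ['-180:-1.25', '-135:-0.46', '-90:0.32', '-45:1.11', '0:1.89', '45:2.68!', '90:-2.82!', '135:-2.03', '180:-1.25']
50 -1 [-1.02  0.7   2.06  1.37  1.93] ['-180:1.96', '-135:2.75!', '-90:-2.75!', '-45:-1.96', '0:-1.18', '45:-0.39', '90:0.39', '135:1.18', '180:1.96']
50 1 [-1.02  0.7   2.06  1.37  1.93] ['-180:-1.18', '-135:-0.39', '-90:0.39', '-45:1.18', '0:1.96', '45:2.75!', '90:-2.75!', '135:-1.96', '180:-1.18']
60 -1 [-0.98  0.74  1.94  1.27  2.  ] ['-180:2.02', '-135:2.81!', '-90:-2.69!', '-45:-1.91', '0:-1.12', '45:-0.34', '90:0.45', '135:1.24', '180:2.02']
60 1 [-0
[... 956 characters left out ...]
-0.23', '-90:0.55', '-45:1.34', '0:2.12', '45:2.91!', '90:-2.59!', '135:-1.80', '180:-1.02']
100 -1 [-0.76  0.94  1.51  0.92  2.34] ['-180:2.13', '-135:2.91!', '-90:-2.58!', '-45:-1.80', '0:-1.01', '45:-0.23', '90:0.56', '135:1.34', '180:2.13']
100 1 [-0.76  0.94  1.51  0.92  2.34] ['-180:-1.01', '-135:-0.23', '-90:0.56', '-45:1.34', '0:2.13', '45:2.91!', '90:-2.58!', '135:-1.80', '180:-1.01']
110 -1 [-0.7   0.98  1.42  0.83  2.43] ['-180:2.11', '-135:2.90!', '-90:-2.60!', '-45:-1.82', '0:-1.03', '45:-0.24', '90:0.54', '135:1.33', '180:2.11']
110 1 [-0.7   0.98  1.42  0.83  2.43] ['-180:-1.03', '-135:-0.24', '-90:0.54', '-45:1.33', '0:2.11', '45:2.90!', '90:-2.60!', '135:-1.82', '180:-1.03']
```

```bash
cat > plan.py <<'E'
from sim import *
w=.65
q=np.array([1.083,.312,1.633])
for i in range(4):
    c=sum(q);q=step(q,.05*np.sin(c-np.pi/2),.05*np.cos(c-np.pi/2),w)
print('check',sum(q),fk(V,q))
def run(q,goal,zmin,N=75,stop=None):
    q=np.array(q,float);n=0
    while n<N:
        best=None
        for a in np.arange(0,2*np.pi,np.pi/8): # angle in tool plane: cos->tool x (outward side), sin->tool z
            k=q;ok=True
            for _ in range(5):
                c=sum(k);X=np.array([-np.cos(c),np.sin(c)]);Z=np.array([np.sin(c),np.cos(c)])
                d=.0625*(np.cos(a)*X+np.sin(a)*Z)
                d/=max(1,max(abs(np.cos(a)),abs(np.sin(a)))*.0625/.05)
                k=step(k,*d,w); ok&=fk(V,k)[1]>zmin
            if not ok: continue
            sc=goal*(sum(k)-sum(q))
            if best is None or sc>best[0]: best=(sc,a,k)
        q=best[2];n+=5
        print(n,'a',round(np.degrees(best[1])),'pitch',round(np.degrees(sum(q))),fk(V,q).round(3),q.round(2))
        if goal*(sum(q)-stop)>0: break
    return q
print('UP');q=run([.2,1.0,1.94],-1,.35,stop=1.31)
print('BACK from high');run(q,1,.2,stop=3.13)
print('BACK from mid');run([-.1,1.3,.11],1,.2,stop=3.13)
E
python3 plan.py
```

```text
check 2.901803208396949 [1.10030505 0.22947336]
UP
5 a 338 pitch 177 [0.8   0.629] [0.66 0.31 2.12]
10 a 135 pitch 165 [0.65  0.482] [-0.01  1.48  1.41]
15 a 292 pitch 165 [0.686 0.751] [0.29 0.62 1.97]
20 a 315 pitch 159 [0.711 0.819] [0.41 0.31 2.05]
25 a 135 pitch 147 [0.62  0.635] [-0.21  1.47  1.32]
30 a 68 pitch 147 [0.843 0.48 ] [0.17 1.37 1.03]
35 a 0 pitch 147 [1.041 0.606] [0.76 0.31 1.49]
40 a 338 pitch 137 [1.026 0.712] [0.67 0.31 1.42]
45 a 22 pitch 128 [1.117 0.694] [0.74 0.31 1.18]
50 a 45 pitch 118 [1.228 0.628] [0.88 0.31 0.87]
55 a 225 pitch 106 [0.945 0.665] [0.08 1.48 0.29]
60 a 68 pitch 106 [1.214 0.693] [0.71 0.59 0.56]
65 a 45 pitch 99 [1.271 0.725] [0.89 0.31 0.53]
70 a 45 pitch 92 [1.269 0.781] [0.88 0.31 0.41]
75 a 45 pitch 85 [1.245 0.858] [0.84 0.31 0.34]
BACK from high
5 a 202 pitch 89 [1.196 0.699] [0.58 0.97 0.  ]
10 a 225 pitch 101 [0.997 0.586] [0.19 1.56 0.  ]
15 a 180 pitch 111 [0.95  0.428] [0.19 1.75 0.  ]
20 a 158 pitch 122 [0.963 0.245] [0.37 1.76 0.  ]
25 a 225 pitch 126 [0.661 0.221] [-0.16  2.36  0.  ]
30 a 225 pitch 132 [0.443 0.268] [-0.83 
[... 215 characters left out ...]
14  1.77]
55 a 158 pitch 180 [0.141 0.345] [-0.94  2.26  1.82]
BACK from mid
5 a 202 pitch 83 [0.754 0.851] [-0.31  1.76  0.  ]
10 a 158 pitch 94 [0.851 0.696] [-0.12  1.76  0.  ]
15 a 158 pitch 105 [0.916 0.525] [0.06 1.77 0.  ]
20 a 158 pitch 116 [0.945 0.345] [0.24 1.78 0.  ]
25 a 180 pitch 126 [0.838 0.214] [0.2  2.01 0.  ]
30 a 247 pitch 126 [0.575 0.278] [-0.46  2.44  0.22]
35 a 202 pitch 133 [0.443 0.257] [-0.8   2.57  0.56]
40 a 202 pitch 142 [0.367 0.244] [-0.94  2.57  0.86]
45 a 225 pitch 153 [0.312 0.314] [-0.94  2.39  1.22]
50 a 202 pitch 162 [0.248 0.344] [-0.94  2.29  1.48]
55 a 180 pitch 171 [0.196 0.323] [-0.94  2.31  1.63]
60 a 158 pitch 181 [0.151 0.216] [-0.94  2.49  1.6 ]
```

```bash
cat > chk.py <<'E'
from ik import *
def up(az,b,sig,s):
    """tool z az, b below horizontal; sigma spin from carton-upright; s: tool x = s*n (n = up-ish)"""
    t=np.array([np.cos(b)*np.cos(az),np.cos(b)*np.sin(az),-np.sin(b)]);u=np.array([0,0,1.]);n=u-t*(u@t);n/=np.linalg.norm(n)
    x=s*(np.cos(sig)*n+np.sin(sig)*np.cross(t,n));return R.from_matrix(np.c_[x,np.cross(t,x),t])
def inr(q): return q is not None and (q>=lo+.03).all() and (q<=hi-.03).all()
if __name__=="__main__":
  d=np.radians
  for b in(20,30,38):
    print('beta',b)
    for az in range(-180,180,10):
      for s in(-1,1):
       for dr in(-1,1):
        P=[];
        for sg in range(0,181,20):
            # pour: lip at bowl centre -> G
            Rt=up(d(az),d(b),d(sg)*dr,s);x=Rt.apply([1,0,0])*s
            t=Rt.apply([0,0,1]);
            lipn=131*np.sin(d(b))+57*np.cos(d(b));lipt=131*np.cos(d(b))-57*np.sin(d(b))
            G=np.array([.502,-.205,.11])-1e-3*(t*lipt+x*lipn)
            if sg<50: G[2]=.25
            P.append(IK(G+.019*t,Rt))
        if not all(inr(q) for q in P): continue
        j=max(np.abs(np.diff(np.array(P),axis=0)).max(0))
        o=[]
        for r in(.5,.58,.66,.74):
            for th in range(-90,120,15):
                c=np.array([r*np.cos(d(th)),r*np.sin(d(th)),0]);f=np.array([np.cos(d(az)),np.sin(d(az)),0])
                t=up(d(az),d(b),0,s).apply([0,0,1]);q=IK(c-.025*f+[0,0,.08]+.019*t,up(d(az),d(b),0,s))
                if inr(q): o.append((r,th))
        c=np.array([.561,.148,0]);q=IK(c-.025*f+[0,0,.08]+.019*t,up(d(az),d(b),0,s))
        print(az,s,dr,round(j,2),'here' if inr(q) else '', 'q6 pour',P[0][5].round(2),P[-1][5].round(2),len(o),o[:40:5])
E
python3 chk.py
```

```text
beta 20
-180 -1 -1 0.4 here q6 pour 1.25 -1.86 53 [(0.5, -90), (0.5, -15), (0.5, 60), (0.58, -75), (0.58, 0), (0.58, 75), (0.66, -60), (0.66, 15)]
-180 1 1 0.41 here q6 pour -1.89 1.28 53 [(0.5, -90), (0.5, -15), (0.5, 60), (0.58, -75), (0.58, 0), (0.58, 75), (0.66, -60), (0.66, 15)]
-170 -1 -1 0.4 here q6 pour 1.14 -1.97 53 [(0.5, -90), (0.5, -15), (0.5, 60), (0.58, -75), (0.58, 0), (0.58, 75), (0.66, -60), (0.66, 15)]
-170 1 1 0.43 here q6 pour -2.0 1.18 53 [(0.5, -90), (0.5, -15), (0.5, 60), (0.58, -75), (0.58, 0), (0.58, 75), (0.66, -60), (0.66, 15)]
-160 -1 -1 0.4 here q6 pour 1.05 -2.05 53 [(0.5, -90), (0.5, -15), (0.5, 60), (0.58, -75), (0.58, 0), (0.58, 75), (0.66, -60), (0.66, 15)]
-160 1 1 0.44 here q6 pour -2.09 1.09 53 [(0.5, -90), (0.5, -15), (0.5, 60), (0.58, -75), (0.58, 0), (0.58, 75), (0.66, -60), (0.66, 15)]
-150 -1 -1 0.4 here q6 pour 0.99 -2.12 50 [(0.5, -90), (0.5, -15), (0.5, 60), (0.58, -60), (0.58, 15), (0.58, 90), (0.66, -30), (0.66, 45)]
-150 1 1 0.45 here q6 pour -2.15 1.02 50 [(0.5, -90), (0.5, -15), (0.5, 60), (0.58, -60), (0.58, 15), (0.58, 90), (0.66, -
[... 18585 characters left out ...]
0), (0.66, 15)]
150 1 1 0.41 here q6 pour -1.47 1.67 56 [(0.5, -90), (0.5, -15), (0.5, 60), (0.58, -75), (0.58, 0), (0.58, 75), (0.66, -60), (0.66, 15)]
160 -1 -1 0.41 here q6 pour 1.54 -1.6 56 [(0.5, -90), (0.5, -15), (0.5, 60), (0.58, -75), (0.58, 0), (0.58, 75), (0.66, -60), (0.66, 15)]
160 1 1 0.4 here q6 pour -1.6 1.54 56 [(0.5, -90), (0.5, -15), (0.5, 60), (0.58, -75), (0.58, 0), (0.58, 75), (0.66, -60), (0.66, 15)]
170 -1 -1 0.41 here q6 pour 1.42 -1.72 56 [(0.5, -90), (0.5, -15), (0.5, 60), (0.58, -75), (0.58, 0), (0.58, 75), (0.66, -60), (0.66, 15)]
170 1 1 0.4 here q6 pour -1.72 1.42 56 [(0.5, -90), (0.5, -15), (0.5, 60), (0.58, -75), (0.58, 0), (0.58, 75), (0.66, -60), (0.66, 15)]
```

The IK shows an easier scheme. I tilt the tool about 30° below level, pointing along the carton's +x (az −114°), and grasp from the −x side. Spinning 180° about the tool axis then tips the carton to about 120°, and spinning back stands it up again. Next question is how to get that inward tilt at arm azimuth about 66°.

```bash
cat > plan2.py <<'E'
from sim import *
w=.65
def roll(q,a,n):
    for _ in range(n):
        c=sum(q);X=np.array([-np.cos(c),np.sin(c)]);Z=np.array([np.sin(c),np.cos(c)])
        d=.0625*(np.cos(a)*X+np.sin(a)*Z);d/=max(1,max(abs(np.cos(a)),abs(np.sin(a)))*.0625/.05);m=1
        k=step(q,*d,w)
        # speed scaling rather than clipping: shrink shift
        for m in(1,.6,.3):
            p=step(q,*(d*m),w)
            if np.abs(p-q).max()<.22: break
        q=p
    return q
def run(q,goal,ok,stop,N=90,blk=6):
    q=np.array(q,float);n=0
    while n<N:
        best=None
        for a in np.arange(0,2*np.pi,np.pi/8):
            k=q;good=True;ks=[]
            for _ in range(blk):
                k=roll(k,a,1);good&=ok(fk(V,k))
            if good:
                for a2 in np.arange(0,2*np.pi,np.pi/4):
                    k2=k;g2=True
                    for _ in range(4): k2=roll(k2,a2,2);g2&=ok(fk(V,k2))
                    sc=goal*(sum(k2)-sum(q))
                    if g2 and (best is None or sc>best[0]): best=(sc,a,k)
        q=best[2];n+=blk
        print(n,'a',round(np.degrees(best[1])),'pitch',round(np.degrees(sum(q))),fk(V,q).round(3),q.round(2),flush=True)
        if goal*(sum(q)-stop)>0: break
import sys
rm=float(sys.argv[1])
run([.873,.744,1.273],1,lambda p:p[0]>rm and p[1]>.15,np.radians(238),N=66)
E
for r in .2 .3 .4; do (timeout 280 python3 plan2.py $r > o$r.txt) & done; wait; tail -n 20 o*.txt
```

```text
==> o.2.txt <==
6 a 202 pitch 166 [0.723 0.262] [0.18 1.67 1.04]
12 a 225 pitch 166 [0.401 0.453] [-0.5   1.91  1.48]
18 a 158 pitch 169 [0.217 0.27 ] [-0.94  2.41  1.49]
24 a 22 pitch 169 [0.535 0.203] [-0.11  2.07  0.99]
30 a 180 pitch 170 [0.248 0.157] [-0.82  2.57  1.21]
36 a 0 pitch 170 [0.543 0.211] [-0.09  2.04  1.01]
42 a 180 pitch 170 [0.248 0.157] [-0.82  2.57  1.21]
48 a 0 pitch 170 [0.543 0.211] [-0.09  2.04  1.01]
54 a 180 pitch 170 [0.248 0.157] [-0.82  2.57  1.21]
60 a 0 pitch 170 [0.543 0.211] [-0.09  2.04  1.02]
66 a 180 pitch 170 [0.248 0.157] [-0.82  2.57  1.21]

==> o.3.txt <==
6 a 202 pitch 166 [0.723 0.262] [0.18 1.67 1.04]
12 a 315 pitch 166 [0.889 0.542] [0.55 0.67 1.67]
18 a 180 pitch 166 [0.618 0.472] [-0.07  1.55  1.41]
24 a 0 pitch 166 [0.889 0.542] [0.55 0.67 1.67]
30 a 180 pitch 166 [0.618 0.472] [-0.07  1.55  1.41]
36 a 0 pitch 166 [0.889 0.542] [0.55 0.67 1.67]
42 a 180 pitch 166 [0.618 0.472] [-0.07  1.55  1.41]
48 a 0 pitch 166 [0.889 0.542] [0.55 0.67 1.67]
54 a 180 pitch 166 [0.618 0.472] [-0.07  1.55  1.41]
60 a 0 pitch 166 [0.889 0.542] [0.55 0.67 1.67]
66 a 180 pitch 166 [0.618 0.472] [-0.07  1.55  1.41]

==> o.4.txt <==
6 a 247 pitch 166 [0.85  0.476] [0.41 1.   1.49]
12 a 180 pitch 166 [0.559 0.402] [-0.19  1.78  1.29]
18 a 0 pitch 166 [0.85  0.476] [0.41 1.   1.49]
24 a 180 pitch 166 [0.559 0.402] [-0.19  1.78  1.29]
30 a 0 pitch 166 [0.85  0.476] [0.41 1.   1.49]
36 a 180 pitch 166 [0.559 0.402] [-0.19  1.78  1.29]
42 a 0 pitch 166 [0.85  0.476] [0.41 1.   1.49]
48 a 180 pitch 166 [0.559 0.402] [-0.19  1.78  1.29]
54 a 0 pitch 166 [0.85  0.476] [0.41 1.   1.49]
60 a 180 pitch 166 [0.559 0.402] [-0.19  1.78  1.29]
66 a 0 pitch 166 [0.85  0.476] [0.41 1.   1.49]
```

```bash
cat > mv.py <<'E'
from h import *
def cur():
    s=bot.read_state();return np.array(s['tool_pos']),R.from_rotvec(s['tcp_rot'])
def rows(d,spin,n,hand,Rt):
    """world displacement d, total spin rad, over n rows -> rows"""
    out=[]
    for i in range(n):
        t=Rt.inv().apply(np.array(d)/n)/.05
        out.append([*t.round(2).tolist(),round(spin/n/.1,2),hand]);Rt=Rt*R.from_rotvec([0,0,round(spin/n/.1,2)*.1])
    return out,Rt
C=np.array([.561,.148,0]);yaw=-1.99
e=np.array([np.cos(yaw),np.sin(yaw),0]);ey=np.array([-e[1],e[0],0])
E
python3 - <<'E'
from mv import *
from ik import IK
p,Rt=cur()
# spin so that tool y is best along +-ey
best=[]
for s in(1,-1):
    v=Rt.inv().apply(ey*s);best.append(np.arctan2(v[1],v[0])-np.pi/2)
print(best)
sp=[(b+np.pi)%(2*np.pi)-np.pi for b in best];print(np.degrees(sp))
for b in sp:
    tgt=C+.022*e+[0,0,.225];R2=Rt*R.from_rotvec([0,0,b]);print(IK(tgt,R2).round(2),R2.as_matrix().round(2).tolist())
b=[x for x in sp if x>0][0]
print(np.abs(tgt-p)/.05);o,_=rows(tgt-p,b,19,0,Rt);print(o,tgt)
E
```

```text
[np.float64(-4.562761465911457), np.float64(-1.4211688123216635)]
[ 98.57302508 -81.42697492]
[0.08 0.01 1.93 0.26 1.13 0.39] [[0.39, 0.92, 0.07], [0.89, -0.4, 0.24], [0.25, -0.04, -0.97]]
[ 0.08  0.01  1.93  0.26  1.13 -2.75] [[-0.39, -0.92, 0.07], [-0.89, 0.4, 0.24], [-0.25, 0.04, -0.97]]
[ 5.57230132 17.61123294  0.16029609]
[[-0.53, -0.79, -0.21, np.float64(0.91), 0], [-0.6, -0.74, -0.21, np.float64(0.91), 0], [-0.66, -0.68, -0.21, np.float64(0.91), 0], [-0.72, -0.62, -0.21, np.float64(0.91), 0], [-0.77, -0.55, -0.21, np.float64(0.91), 0], [-0.82, -0.48, -0.21, np.float64(0.91), 0], [-0.86, -0.4, -0.21, np.float64(0.91), 0], [-0.89, -0.32, -0.21, np.float64(0.91), 0], [-0.92, -0.24, -0.21, np.float64(0.91), 0], [-0.94, -0.16, -0.21, np.float64(0.91), 0], [-0.95, -0.07, -0.21, np.float64(0.91), 0], [-0.95, 0.02, -0.21, np.float64(0.91), 0], [-0.94, 0.1, -0.21, np.float64(0.91), 0], [-0.93, 0.19, -0.21, np.float64(0.91), 0], [-0.91, 0.27, -0.21, np.float64(0.91), 0], [-0.88, 0.35, -0.21, np.float64(0.91), 0], [-0.84, 0.43, -0.21, np.float64(0.91), 0], [-0.8, 0.51, -0.21, np.float64(0.91), 0], [-0.75, 0.58, -0.21, np.float64(0.91), 0]] [0.55204527 0.12790491 0.225     ]
```

```bash
python3 -m creep '[[-0.53,-0.79,-0.21,0.91,0],[-0.6,-0.74,-0.21,0.91,0],[-0.66,-0.68,-0.21,0.91,0],[-0.72,-0.62,-0.21,0.91,0],[-0.77,-0.55,-0.21,0.91,0],[-0.82,-0.48,-0.21,0.91,0],[-0.86,-0.4,-0.21,0.91,0],[-0.89,-0.32,-0.21,0.91,0],[-0.92,-0.24,-0.21,0.91,0],[-0.94,-0.16,-0.21,0.91,0],[-0.95,-0.07,-0.21,0.91,0],[-0.95,0.02,-0.21,0.91,0],[-0.94,0.1,-0.21,0.91,0],[-0.93,0.19,-0.21,0.91,0],[-0.91,0.27,-0.21,0.91,0],[-0.88,0.35,-0.21,0.91,0],[-0.84,0.43,-0.21,0.91,0],[-0.8,0.51,-0.21,0.91,0],[-0.75,0.58,-0.21,0.91,0],[0,0,0,0,0]]' >/dev/null; python3 st.py
python3 - <<'E'
from mv import *
p,Rt=cur();tgt=C+.022*e+[0,0,.225];print('err',(tgt-p).round(4),'carton xy of tcp',(p-C)@e,(p-C)@ey)
b=bot.read_camera("side");a=bot.read_camera("top")
print(proj(b,p),proj(b,C+.049*e+[0,0,.185]))
B=cv2.resize(b["pixels"][110:230,200:300,::-1],(500,600),interpolation=cv2.INTER_CUBIC)
cv2.imwrite("pics/c2.png",B)
# path in carton (x,z): descend; corner offsets: tcp->front corner
f=Rt.apply([-1,0,0])*.011;print('front off',f@e,f[2])
E
```

```text
6.58 [0.5543 0.1262 0.2235] x [0.406 0.88  0.247] y [ 0.911 -0.41  -0.038] z [ 0.067  0.24  -0.968] q [0.033 0.007 1.929 0.265 1.141 0.358] F [-0.   0.7 -0.5] w -0.001 0.0
err [-0.0023  0.0017  0.0015] carton xy of tcp 0.022606365001309827 0.002791593437869698
[254.26508963 158.992679  ] [250.84817409 172.98897214]
front off 0.010659105086282764 -0.0027135205813228866
```

View pics/c2.png

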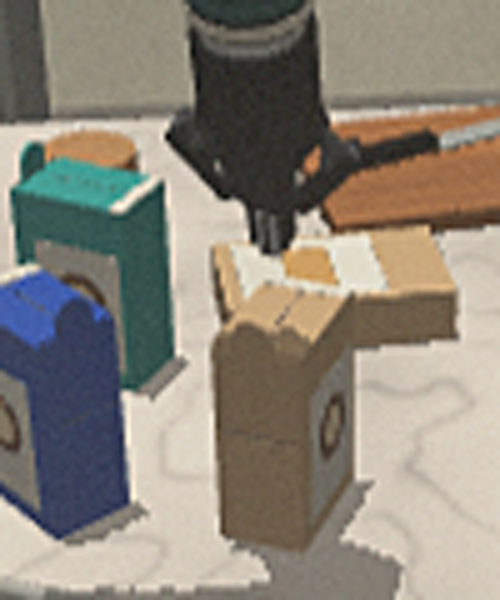

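The side crop shows the shut fingertips at (270,245), above and behind the tan carton's tab at (250,310), as predicted. Now the draw path.

Run:
```python
from mv import *
p,Rt=cur()
def seg(dx,dz,n,dy=0):
    d=(dx*e+dy*ey+np.array([0,0,dz]))/1000;return [*(Rt.inv().apply(d/n)/.05).round(2).tolist(),'x',n]
for a in((-0.6,-55.5,3,-2.8),(38.5,-2,5),(9,-8,2),(29,-24,4),(-2,85,2)): print(seg(*a))
```

```text
[-0.09, -0.0, 0.36, 'x', 3]
[-0.15, 0.0, -0.03, 'x', 5]
[-0.11, 0.0, 0.06, 'x', 2]
[-0.17, 0.0, 0.08, 'x', 4]
[0.23, -0.03, -0.82, 'x', 2]
```

```bash
python3 -m creep '[[-0.09,0,0.36,0,0],[-0.09,0,0.36,0,0],[-0.09,0,0.36,0,0],[0,0,0,0,0]]'; python3 -m creep '[[-0.15,0,-0.03,0,0],[-0.15,0,-0.03,0,0],[-0.15,0,-0.03,0,0],[-0.15,0,-0.03,0,0],[-0.15,0,-0.03,0,0],[-0.11,0,0.06,0,0],[-0.11,0,0.06,0,0],[-0.17,0,0.08,0,0],[-0.17,0,0.08,0,0],[-0.17,0,0.08,0,0],[-0.17,0,0.08,0,0],[0,0,0,0,0]]'
python3 - <<'E'
from mv import *
p,Rt=cur();print('tcp carton',((p-C)@e).round(4),((p-C)@ey).round(4),p[2].round(4))
b=bot.read_camera("side")
cv2.imwrite("pics/c3.png",cv2.resize(b["pixels"][130:230,200:300,::-1],(600,600),interpolation=cv2.INTER_CUBIC))
E
```

```text
time: 7.18
tool_pos: [0.5488, 0.1307, 0.1644]
tcp_rot: [-2.483, -1.606, -0.272]
wrist_force: [-0.1, -0.2, -0.3]
width: 0.001
grip_force: 0.0
time: 8.68
tool_pos: [0.5184, 0.0607, 0.1326]
tcp_rot: [-2.486, -1.605, -0.279]
wrist_force: [0.1, 0.8, -0.7]
width: -0.003
grip_force: 0.3
tcp carton 0.0971 -0.0034 0.1326
```

View pics/c3.png

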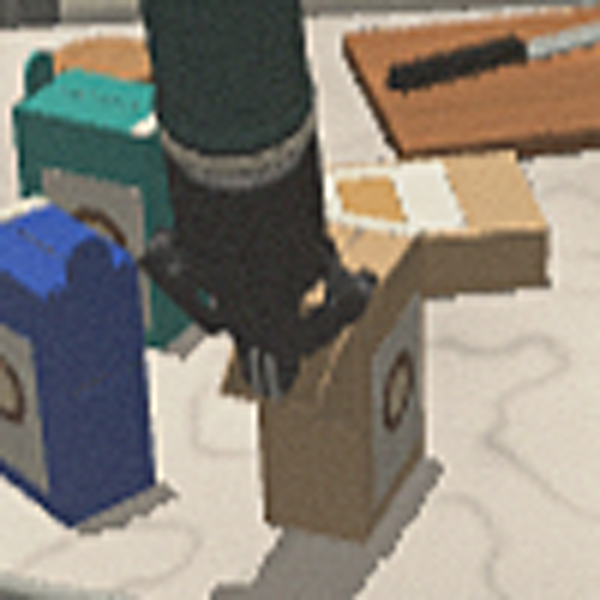

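```bash
python3 -m creep '[[-0.06,0,0.03,0,0],[0,0,0,0,0],[0.23,-0.03,-0.82,0,0],[0.23,-0.03,-0.82,0,0],[0.23,-0.03,-0.82,0,0]]'
python3 - <<'E'
from mv import *
b=bot.read_camera("side")
cv2.imwrite("pics/c4.png",cv2.resize(b["pixels"][130:230,200:300,::-1],(600,600),interpolation=cv2.INTER_CUBIC))
for phi in(.7,.8,.9): print(phi,((proj(b,C+e*(.049+.098*np.sin(phi))+[0,0,.087+.098*np.cos(phi)])-[200,130])*6).round())
for lab,q in(("hinge",C+e*.049+[0,0,.087]),("top+x+y",C+e*.05+ey*.032+[0,0,.16]),("top+x-y",C+e*.05-ey*.032+[0,0,.16]),("bot+x+y",C+e*.05+ey*.032),("bot+x-y",C+e*.05-ey*.032)): print(lab,((proj(b,q)-[200,130])*6).round())
E
```

```text
time: 9.35
tool_pos: [0.5193, 0.0614, 0.26]
tcp_rot: [-2.485, -1.607, -0.279]
wrist_force: [0.5, -0.5, 0.2]
width: 0.001
grip_force: 0.0
0.7 [263. 353.]
0.8 [258. 371.]
0.9 [254. 389.]
hinge [310. 408.]
top+x+y [360. 308.]
top+x-y [252. 289.]
bot+x+y [364. 542.]
bot+x-y [263. 521.]
```

View pics/c4.png

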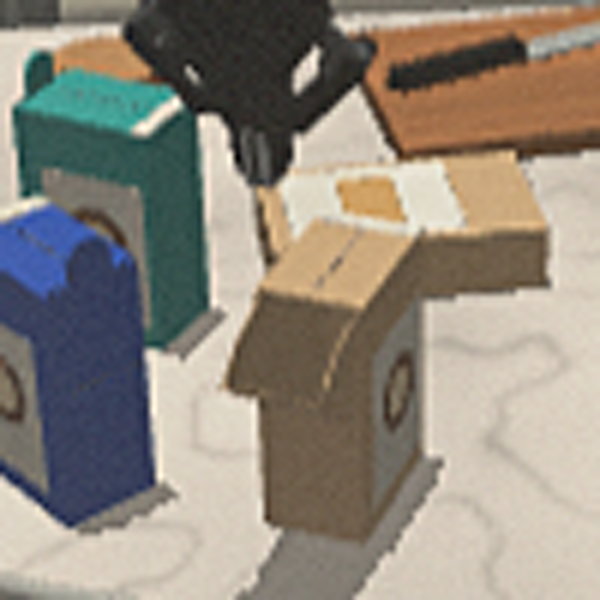

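The spout is out: its lip's corner shows at (228,388), near where I predict it for 0.9 rad, and the carton is unmoved at bottom (265,525). Now I'll check that the joints stay continuous over the swing, tilt and return route.

Run:
```python
from mv import *
from ik import IK,FK,lo,hi
from chk import up
np.set_printoptions(suppress=True,precision=2)
az=yaw;b=np.radians(30)
Rt=up(az,b,0,-1)
print('grasp',IK(C-.025*e+[0,0,.08]+.019*Rt.apply([0,0,1]),Rt))
# continuous path from limit pose at q1=-114 to grasp
W=[1.0*e+[0,0,.8],.62*e+[0,0,.7],np.array([.1,-.55,.6]),np.array([.45,-.3,.5]),np.array([.6,0,.4]),C-.15*e+[0,0,.25],C-.025*e+[0,0,.09]]
for a,c in zip(W,W[1:]):
    for k in np.linspace(0,1,4): 
        q=IK(a+(c-a)*k,Rt);print((a+(c-a)*k),q)
```

```text
grasp [ 0.56  0.83  1.43 -0.52  1.81  1.11]
[-0.41 -0.91  0.8 ] [-1.99  0.38  0.74  0.    0.97 -1.57]
[-0.36 -0.8   0.77] [-1.99  0.07  1.18  0.    0.84 -1.57]
[-0.3  -0.68  0.73] [-1.99 -0.19  1.49  0.    0.8  -1.57]
[-0.25 -0.57  0.7 ] [-1.99 -0.45  1.73  0.    0.81 -1.57]
[-0.25 -0.57  0.7 ] [-1.99 -0.45  1.73  0.    0.81 -1.57]
[-0.13 -0.56  0.67] [-1.61 -0.53  1.84 -0.43  0.87 -1.08]
[-0.02 -0.56  0.63] [-1.21 -0.52  1.9  -0.78  1.04 -0.64]
[ 0.1  -0.55  0.6 ] [-0.89 -0.42  1.9  -0.97  1.22 -0.33]
[ 0.1  -0.55  0.6 ] [-0.89 -0.42  1.9  -0.97  1.22 -0.33]
[ 0.22 -0.47  0.57] [-0.51 -0.35  1.91 -1.04  1.5  -0.06]
[ 0.33 -0.38  0.53] [-0.23 -0.18  1.84 -1.03  1.69  0.17]
[ 0.45 -0.3   0.5 ] [-0.04  0.03  1.7  -0.98  1.81  0.34]
[ 0.45 -0.3   0.5 ] [-0.04  0.03  1.7  -0.98  1.81  0.34]
[ 0.5  -0.2   0.47] [ 0.12  0.15  1.63 -0.91  1.91  0.48]
[ 0.55 -0.1   0.43] [ 0.26  0.3   1.52 -0.83  1.99  0.59]
[0.6 0.  0.4] [ 0.36  0.46  1.36 -0.77  2.06  0.68]
[0.6 0.  0.4] [ 0.36  0.46  1.36 -0.77  2.06  0.68]
[0.61 0.1  0.35] [ 0.47  0.58  1.28 -0.68  2.1   0.79]
[0.61 0.19 0.3 ] [ 0.56  0.71  1.16 -0.61  2.14  0.89]
[0.62 0.29 0.25] [ 0.65  0.87  0.98 -0.55  2.2   0.96]
[0.62 0.29 0.25] [ 0.65  0.87  0.98 -0.55  2.2   0.96]
[0.61 0.25 0.2 ] [ 0.62  0.84  1.14 -0.52  2.08  1.01]
[0.59 0.21 0.14] [ 0.6   0.82  1.28 -0.52  1.96  1.06]
[0.57 0.17 0.09] [ 0.57  0.82  1.39 -0.52  1.86  1.1 ]
```

```bash
python3 -m creep '[[-0.3,0,-1,0,0],[-0.71,0.15,-0.69,0,0],[-0.71,0.15,-0.69,0,0],[-0.71,0.15,-0.69,0,0],[-0.71,0.15,-0.69,0,0],[-0.71,0.15,-0.69,0,0],[-0.71,0.15,-0.69,0,0],[-0.71,0.15,-0.69,0,0],[-0.71,0.15,-0.69,0,0],[-0.71,0.15,-0.69,0,0],[-0.71,0.15,-0.69,0,0],[-0.71,0.15,-0.69,0,0]]'>/dev/null; python3 st.py;  python3 -m creep '[[-0.53,-0.91,-0.29,0,0],[-0.53,-0.91,-0.29,0,0],[-0.53,-0.91,-0.29,0,0],[-0.53,-0.91,-0.29,0,0],[-0.53,-0.91,-0.29,0,0],[-0.53,-0.91,-0.29,0,0],[-0.53,-0.91,-0.29,0,0],[-0.53,-0.91,-0.29,0,0],[-0.53,-0.91,-0.29,0,0],[-0.53,-0.91,-0.29,0,0],[-0.53,-0.91,-0.29,0,0],[-0.53,-0.91,-0.29,0,0]]'>/dev/null; python3 st.py
```

```text
10.9 [ 0.4033 -0.4347  0.5718] x [0.402 0.882 0.247] y [ 0.913 -0.406 -0.039] z [ 0.066  0.241 -0.968] q [-0.976  0.192  1.1    0.211  2.007 -0.479] F [ 0.8  0.6 -0.4] w 0.005 0.0
12.4 [-0.2359 -0.5343  0.6828] x [0.402 0.882 0.247] y [ 0.913 -0.405 -0.039] z [ 0.065  0.241 -0.968] q [-2.004  0.366  0.666 -0.059  2.358 -1.618] F [-0.5 -0.7  0.4] w 0.002 0.0
```

```bash
python3 -m creep '[[-0.65,0,-1,0,0],[-0.65,0,-1,0,0],[-0.75,0,-1,0,0],[-0.75,0,-1,0,0],[-0.85,0,-0.9,0,0],[-0.85,0,-0.9,0,0],[-0.85,0,-0.9,0,0],[-0.9,0,-0.8,0,0],[-0.9,0,-0.8,0,0],[-0.9,0,-0.8,0,0]]'>/dev/null; python3 st.py
```

```text
13.65 [-0.239  -0.5621  0.6788] x [0.375 0.806 0.457] y [ 0.911 -0.413 -0.02 ] z [ 0.173  0.424 -0.889] q [-2.002  0.642  0.312 -0.044  2.662 -1.606] F [-0.4 -0.2  0.4] w -0.001 0.0
```

The elevated push ran into the q5 limit and tilted the tool inward instead. I'll re-plan from this state with the model, including q5's limit.

```bash
cat > plan3.py <<'E'
from sim import *
import itertools
w=.65
def roll(q,wd,n): # wd world-plane direction angle (elevation), 60mm rows
    for _ in range(n):
        d=.058*np.array([np.cos(wd),np.sin(wd)])
        for m in(1,.6,.3):
            p=step(q,*(d*m),w)
            if np.abs(p-q).max()<.24: break
        q=p
    return q
q0=np.array([.642,.312,2.66])
# verify model on last move
q=np.array([.366,.666,2.358]);q=roll(q,np.radians(45),10);print('check',q.round(3),np.degrees(sum(q)))
D=np.radians([-60,-30,-10,10,30,50])
res=[]
for a in D:
    k=roll(q0,a,6)
    for b in D:
        k2=roll(k,b,12)
        for c in D[2:]:
            k3=roll(k2,c,12);k4=roll(k3,c,8);res.append((sum(k4),np.degrees([a,b,c]).round(),np.degrees([sum(k),sum(k2),sum(k3),sum(k4)]).round(),fk(V,k2).round(2),fk(V,k4).round(2)))
res.sort(key=lambda r:r[0])
for r in res[:8]: print(r)
E
timeout 500 python3 plan3.py
```

```text
check [0.535 0.31  2.335] 182.2092188538656
(np.float64(2.432637916583069), array([-10.,  10.,  30.]), array([202., 181., 156., 139.]), array([0.96, 0.35]), array([1.16, 0.5 ]))
(np.float64(2.436822090994825), array([10., 10., 30.]), array([201., 181., 157., 140.]), array([0.94, 0.39]), array([1.15, 0.52]))
(np.float64(2.446299678000651), array([-10.,  10.,  10.]), array([202., 181., 157., 140.]), array([0.96, 0.35]), array([1.25, 0.25]))
(np.float64(2.45081562663108), array([-10.,  30.,  30.]), array([202., 182., 157., 140.]), array([0.87, 0.5 ]), array([1.12, 0.56]))
(np.float64(2.453345744242398), array([10., 10., 10.]), array([201., 181., 157., 141.]), array([0.94, 0.39]), array([1.25, 0.27]))
(np.float64(2.454946858754946), array([-30.,  10.,  30.]), array([204., 183., 158., 141.]), array([0.97, 0.31]), array([1.16, 0.49]))
(np.float64(2.455586243175386), array([10., 30., 30.]), array([201., 181., 158., 141.]), array([0.84, 0.54]), array([1.1 , 0.58]))
(np.float64(2.4648084601020988), array([-30.,  10.,  10.]), array([204., 183., 158., 141.]), array([0.97, 0.31]), array([1.25, 0.23]))
```

```bash
cat > dls.py <<'E'
import numpy as np
from fk import fk
V=[.0036,.2552,.5104,.5639,.3492,.0022]
lo=np.array([-.94,.31,0]);hi=np.array([2.18,2.57,2.66])
def jac(q):
    e=1e-6;f0=fk(V,q);J=np.zeros((3,3))
    for i in range(3):
        k=q.copy();k[i]+=e;J[:2,i]=(fk(V,k)-f0)/e
    J[2]=1;return J
def step(q,d,w,lam,it):
    tp=fk(V,q)+d;tc=sum(q);k=q.copy();W=np.array([1,1,w])
    for _ in range(it):
        err=np.r_[tp-fk(V,k),tc-sum(k)]*W;J=jac(k)*W[:,None]
        if np.abs(err).max()<1e-4: break
        k=np.clip(k+np.clip(J.T@np.linalg.solve(J@J.T+lam**2*np.eye(3),err),-.2,.2),lo,hi)
    dq=k-q;s=min(1,(.7*np.array([2.57,3.14,3.14])/8/np.maximum(np.abs(dq),1e-9)).min())
    return q+s*dq
def tool(q,tx,tz): # tx toward outward side X, tz
    c=sum(q);v=np.array([tx,tz])*.05;n=np.linalg.norm(v);v*=min(1,.0625/max(n,1e-9))
    return v[0]*np.array([-np.cos(c),np.sin(c)])+v[1]*np.array([np.sin(c),np.cos(c)])
def seq(q,rows,P):
    q=np.array(q,float)
    for tx,tz in rows: q=step(q,tool(q,tx,tz),*P)
    return q
A=([.264,1.604,1.274],[(.9,-.5),(1,-.5)]+[(1,0)]*8,[1.083,.312,1.633])
B=([1.083,.312,1.633],[(1,0)]*4,[1.104,.312,1.473])
Cc=([.366,.666,2.358],[(.65,-1)]*2+[(.75,-1)]*2+[(.85,-.9)]*3+[(.9,-.8)]*3,[.642,.312,2.662])
if __name__=="__main__":
    res=[]
    for w in(.05,.1,.2,.3,.5,.65,1):
        for lam in(.01,.02,.05,.1,.2,.3):
            for it in(1,2,5,10,20,50,100):
                P=(w,lam,it);o=[seq(*X[:2],P) for X in(A,B,Cc)]
                res.append((sum(np.abs(a-np.array(X[2])).sum() for a,X in zip(o,(A,B,Cc))),P,[a.round(2) for a in o]))
    res.sort(key=lambda r:r[0])
    for r in res[:6]: print(r)
E
python3 dls.py
```

```text
(np.float64(0.5437221865439347), (0.5, 0.3, 10), [array([1.12, 0.31, 1.64]), array([1.16, 0.31, 1.5 ]), array([0.78, 0.31, 2.38])])
(np.float64(0.5490624583625119), (0.5, 0.3, 5), [array([1.07, 0.31, 1.59]), array([1.16, 0.31, 1.5 ]), array([0.75, 0.31, 2.36])])
(np.float64(0.5714551441383355), (0.5, 0.3, 20), [array([1.13, 0.31, 1.65]), array([1.16, 0.31, 1.5 ]), array([0.79, 0.31, 2.39])])
(np.float64(0.5726136208518712), (0.65, 0.3, 5), [array([1.09, 0.31, 1.65]), array([1.18, 0.31, 1.56]), array([0.82, 0.31, 2.46])])
(np.float64(0.5758137474049642), (0.5, 0.3, 50), [array([1.13, 0.31, 1.66]), array([1.16, 0.31, 1.5 ]), array([0.79, 0.31, 2.39])])
(np.float64(0.575880671009435), (0.5, 0.3, 100), [array([1.13, 0.31, 1.66]), array([1.16, 0.31, 1.5 ]), array([0.79, 0.31, 2.39])])
```

```bash
python3 -m creep '[[-1,0,0,0,0],[-1,0,0,0,0],[-1,0,0,0,0],[-1,0,0,0,0],[-1,0,-0.2,0,0],[-1,0,-0.2,0,0],[-1,0,-0.2,0,0],[-1,0,-0.2,0,0]]'>/dev/null; python3 st.py
```

```text
14.65 [-0.2793 -0.6441  0.5022] x [0.315 0.666 0.676] y [ 0.908 -0.419 -0.01 ] z [ 0.277  0.617 -0.737] q [-2.01   0.91   0.312 -0.025  2.662 -1.591] F [-0.1 -0.   0.1] w -0.003 0.0
```

```bash
python3 -m creep '[[-0.8,0,0.8,0,0],[-0.7,0,0.75,0,0],[-0.7,0,0.75,0,0],[-0.7,0,0.75,0,0],[-0.7,0,0.75,0,0],[-0.7,0,0.75,0,0]]'>/dev/null; python3 st.py; python3 -m creep '[[-0.8,0,-0.75,0,0],[-0.8,0,-0.75,0,0],[-0.8,0,-0.75,0,0],[-0.8,0,-0.75,0,0],[-0.8,0,-0.75,0,0],[-0.8,0,-0.75,0,0]]'>/dev/null; python3 st.py
```

```text
15.4 [-0.284  -0.6469  0.1885] x [0.315 0.667 0.675] y [ 0.908 -0.419 -0.01 ] z [ 0.276  0.616 -0.738] q [-2.013  0.87   0.942 -0.016  2.07  -1.579] F [-0.2 -0.6  0.5] w 0.0 0.0
16.15 [-0.3436 -0.77    0.1707] x [0.346 0.735 0.584] y [ 0.907 -0.42  -0.008] z [ 0.239  0.532 -0.812] q [-2.015  1.216  0.311 -0.016  2.238 -1.584] F [0.5 0.4 0.4] w 0.0 0.0
```

```bash
python3 -m creep '[[-0.8,0,-0.95,0,0],[-0.8,0,-0.95,0,0],[-0.85,0,-0.9,0,0],[-0.85,0,-0.9,0,0],[-0.9,0,-0.85,0,0],[-0.9,0,-0.85,0,0],[-0.9,0,-0.8,0,0],[-0.95,0,-0.8,0,0],[-0.95,0,-0.75,0,0],[-0.95,0,-0.75,0,0]]'>/dev/null; python3 st.py
```

```text
17.4 [-0.3853 -0.8487  0.2209] x [0.409 0.876 0.254] y [ 0.906 -0.422 -0.004] z [ 0.104  0.232 -0.967] q [-2.021  1.115  0.312 -0.008  1.972 -1.587] F [ 0.7  0.6 -1.4] w 0.001 0.0
```

```bash
python3 -m creep '[[-1,0,-0.6,0,0],[-1,0,-0.6,0,0],[-1,0,-0.55,0,0],[-1,0,-0.5,0,0],[-1,0,-0.45,0,0],[-1,0,-0.4,0,0],[-1,0,-0.4,0,0],[-1,0,-0.35,0,0],[-1,0,-0.3,0,0],[-1,0,-0.3,0,0],[-1,0,-0.25,0,0],[-1,0,-0.2,0,0]]'>/dev/null; python3 st.py
```

```text
18.9 [-0.4455 -0.9699  0.2677] x [ 0.415  0.891 -0.184] y [ 0.906 -0.422 -0.001] z [-0.078 -0.166 -0.983] q [-2.026  1.063  0.312  0.003  1.582 -1.589] F [-0.4 -0.5 -0. ] w -0.003 0.0
```

```bash
python3 -m creep '[[-1,0,-0.3,0,0],[-1,0,-0.25,0,0],[-1,0,-0.2,0,0],[-1,0,-0.15,0,0],[-1,0,-0.1,0,0],[-1,0,-0.05,0,0],[-1,0,0,0,0],[-1,0,0,0,0],[-1,0,0.05,0,0],[-1,0,0.05,0,0],[-1,0,0.1,0,0],[-1,0,0.1,0,0]]'>/dev/null; python3 st.py
```

```text
20.4 [-0.4983 -1.0786  0.36  ] x [ 0.347  0.745 -0.57 ] y [ 0.907 -0.422  0.001] z [-0.24  -0.517 -0.821] q [-2.028  1.027  0.312  0.014  1.196 -1.594] F [-0.8 -0.3  0.7] w 0.0 0.0
```

```bash
python3 -m creep '[[-1,0,0.1,0,0],[-1,0,0.1,0,0],[-1,0,0.15,0,0],[-1,0,0.15,0,0],[-1,0,0.2,0,0],[-1,0,0.2,0,0],[-1,0,0.25,0,0],[-1,0,0.25,0,0],[-1,0,0.3,0,0.5],[-1,0,0.3,0,0.5],[-1,0,0.35,0,1],[-1,0,0.35,0,1],[-1,0,0.4,0,1]]'>/dev/null; python3 st.py
```

```text
22.02 [-0.5331 -1.1505  0.5226] x [ 0.213  0.456 -0.864] y [ 0.907 -0.421  0.002] z [-0.363 -0.784 -0.503] q [-2.031  0.974  0.312  0.031  0.813 -1.603] F [-0.  -0.1  0.5] w 1.001 0.0
```

β is 30.2° and az −114.9°, just what I wanted. I'll re-measure the carton, since the arm is out of view, and compute the return legs.

```bash
cat > legs.py <<'E'
from mv import *
from ik import IK,lo,hi
def legs(p,Rt,W,step=.055):
    P=p
    for w in W:
        d=np.array(w)-P;t=Rt.inv().apply(d)/.05
        n=int(np.ceil(max(np.abs(t).max(),np.linalg.norm(d)/.06)))
        bad=[k for k in np.linspace(0,1,9) if (lambda q:q is None or (q<lo+.02).any() or (q>hi-.02).any())(IK(P+d*k,Rt))]
        print(n,'x',(t/n).round(2).tolist(),'bad' if bad else '',np.round(w,3));P=np.array(w)
E
python3 - <<'E'
from legs import *
from fit import *
V=[]
for n,tgt in(("top",(217,193)),("side",(255,192))):
    p=bot.read_camera(n);ms=[r["mask"] for r in bot.regions_of("carton",p)]
    ms=[m for m in ms if np.hypot(np.nonzero(m)[1].mean()-tgt[0],np.nonzero(m)[0].mean()-tgt[1])<14]
    if ms: V.append((p,ms[0].astype(np.float32)))
print(len(V)); r=fit(V[:1],[C[0],C[1],yaw]);print('top fit (spout biases)',r.x,r.fun)
p0,Rt=cur();t=Rt.apply([0,0,1])
f=t*[1,1,0];f/=np.linalg.norm(f)
G=C-.025*e+[0,0,.09];T=G+.019*t
print('T',T);legs(p0,Rt,[[0.0,-.55,.64],[.45,-.3,.5],[.66,.08,.42],T-.14*t,T])
E
```

```text
2
top fit (spout biases) [ 0.55230013  0.14092359 -2.01158966] -0.6948353052139282
T [0.56428351 0.15595515 0.08040437]
15 x [0.38, 0.31, -0.96] bad [ 0.   -0.55  0.64]
9 x [0.74, 0.67, -0.64]  [ 0.45 -0.3   0.5 ]
8 x [0.72, 0.08, -0.83]  [0.66 0.08 0.42]
7 x [0.88, -0.34, 0.02]  [0.615 0.266 0.151]
3 x [0.0, 0.0, 0.93]  [0.564 0.156 0.08 ]
```

```bash
python3 -m creep '[[0.38,0.31,-0.96,0,1],[0.38,0.31,-0.96,0,1],[0.38,0.31,-0.96,0,1],[0.38,0.31,-0.96,0,1],[0.38,0.31,-0.96,0,1],[0.38,0.31,-0.96,0,1],[0.38,0.31,-0.96,0,1],[0.38,0.31,-0.96,0,1],[0.38,0.31,-0.96,0,1],[0.38,0.31,-0.96,0,1],[0.38,0.31,-0.96,0,1],[0.38,0.31,-0.96,0,1],[0.38,0.31,-0.96,0,1],[0.38,0.31,-0.96,0,1],[0.38,0.31,-0.96,0,1]]'>/dev/null; python3 -m creep '[[0.74,0.67,-0.64,0,1],[0.74,0.67,-0.64,0,1],[0.74,0.67,-0.64,0,1],[0.74,0.67,-0.64,0,1],[0.74,0.67,-0.64,0,1],[0.74,0.67,-0.64,0,1],[0.74,0.67,-0.64,0,1],[0.74,0.67,-0.64,0,1],[0.74,0.67,-0.64,0,1]]'>/dev/null;python3 st.py
python3 - <<'E'
from legs import *
p0,Rt=cur();t=Rt.apply([0,0,1]);T=C-.025*e+[0,0,.09]+.019*t
legs(p0,Rt,[[.66,.08,.42],T-.14*t,T])
E
```

```text
25.23 [ 0.4442 -0.3106  0.4975] x [ 0.214  0.458 -0.863] y [ 0.907 -0.421  0.002] z [-0.362 -0.783 -0.506] q [-0.111  0.023  1.705 -0.986  1.762  0.306] F [ 1.4 -0.5 -0.2] w 1.004 0.0
8 x [0.73, 0.08, -0.86]  [0.66 0.08 0.42]
7 x [0.88, -0.34, 0.02]  [0.615 0.266 0.151]
3 x [-0.0, -0.0, 0.93]  [0.564 0.156 0.08 ]
```

```bash
python3 -m creep '[[0.73,0.08,-0.86,0,1],[0.73,0.08,-0.86,0,1],[0.73,0.08,-0.86,0,1],[0.73,0.08,-0.86,0,1],[0.73,0.08,-0.86,0,1],[0.73,0.08,-0.86,0,1],[0.73,0.08,-0.86,0,1],[0.73,0.08,-0.86,0,1],[0.88,-0.34,0.02,0,1],[0.88,-0.34,0.02,0,1],[0.88,-0.34,0.02,0,1],[0.88,-0.34,0.02,0,1],[0.88,-0.34,0.02,0,1],[0.88,-0.34,0.02,0,1],[0.6,-0.2,0,0,1]]'>/dev/null;python3 st.py
python3 - <<'E'
from legs import *
p0,Rt=cur();t=Rt.apply([0,0,1]);T=C-.025*e+[0,0,.09]+.019*t
print('tcp in carton',(p0-C)@e,(p0-C)@ey,p0[2],'tool y in carton',Rt.apply([0,1,0])@e)
legs(p0,Rt,[T-.07*t,T])
b=bot.read_camera("side");a=bot.read_camera("top")
B=cv2.resize(b["pixels"][120:220,200:300,::-1],(400,400),interpolation=cv2.INTER_CUBIC)
u,v=proj(a,C+[0,0,.1]).astype(int);A=cv2.resize(a["pixels"][v-40:v+40,u-40:u+40,::-1],(400,400),interpolation=cv2.INTER_CUBIC)
for y,col in((.032,(0,255,0)),(-.032,(0,255,0)),):
    for x in(-.05,.05):
        q=(proj(a,C+e*x+ey*y+[0,0,.16])-[u-40,v-40]+.5)*5;cv2.circle(A,tuple(int(k) for k in q),3,col,1)
cv2.imwrite("pics/c5.png",np.hstack([A,B]))
E
```

```text
27.1 [0.6172 0.2557 0.1602] x [ 0.211  0.457 -0.864] y [ 0.907 -0.42  -0.   ] z [-0.363 -0.784 -0.504] q [ 0.59   0.891  1.112 -0.53   2.048  1.01 ] F [-0.2 -0.4  0.4] w 1.003 0.0
tcp in carton -0.1212120106782138 0.007506412745637792 0.16016845541389438 tool y in carton 0.014725885552455742
2 x [0.12, -0.06, 0.68]  [0.59  0.211 0.116]
2 x [0.0, 0.0, 0.7]  [0.564 0.156 0.08 ]
```

View pics/c5.png

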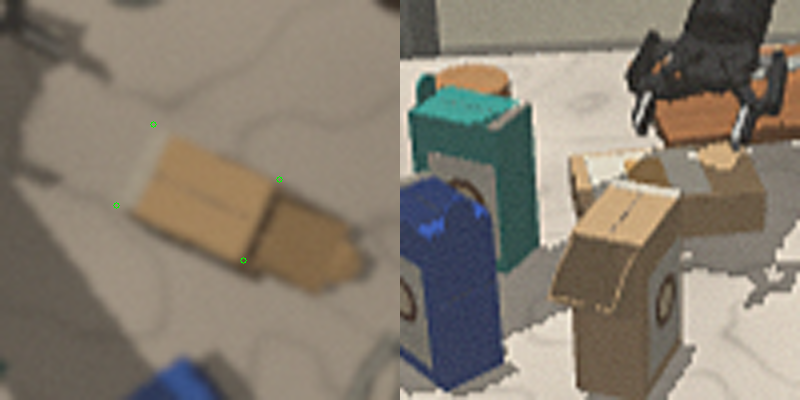

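The picture shows the spout fully out, its lip and tab in the top crop at (355,260), with the carton where I modelled it and the fingers straddling its axis apart from 7.5 mm sideways. I'll correct that, advance and grip.

```bash
python3 -m creep '[[0.12,-0.06,0.68,0,1],[0.12,-0.06,0.68,0,1],[0,0,0,0,1]]'>/dev/null
python3 - <<'E'
from legs import *
p0,Rt=cur();t=Rt.apply([0,0,1]);T=C-.025*e+[0,0,.09]+.019*t
print((p0-C)@ey);legs(p0,Rt,[T])
E
```

```text
0.0020919616641627767
2 x [0.04, -0.01, 0.68]  [0.564 0.156 0.08 ]
```

```bash
python3 -m creep '[[0.04,-0.03,0.68,0,1],[0.04,-0.02,0.68,0,1],[0,0,0,0,1],[0,0,0,0,0.4],[0,0,0,0,0.4],[0,0,0,0,0.4],[0,0,0,0,0.4],[0,0,0,0,0.4]]' 50
python3 - <<'E'
from legs import *
p0,Rt=cur();print('tcp in carton',(p0-C)@e,(p0-C)@ey,p0[2])
E
```

```text
time: 28.58
tool_pos: [0.5662, 0.1603, 0.0824]
tcp_rot: [1.974, 1.258, -1.125]
wrist_force: [2.8, 2.3, 6.6]
width: 0.741
grip_force: 55.9
tcp in carton -0.013386069864617661 -0.0002476638640794195 0.08243948088758653
```

Gripped at 63 mm, as it should be. Now I'll compute the pour about a fixed lip point over the bowl, with its clearances.

```bash
cat > pour.py <<'E'
from legs import *
# carton points relative to TCP in carton frame (mm->m)
o=np.array([-.0134,0,.0824])
PTS={'lip':(.106,0,.132),'tab':(.126,0,.147),**{f'c{i}':(a,b,z) for i,(a,b,z) in enumerate([(a,b,z) for a in(-.05,.05) for b in(-.032,.032) for z in(0,.16)])}}
def carton_R(Rt,R0):  # R0 tool rot at grasp, carton world rot then = [e,ey,z]
    C0=R.from_matrix(np.c_[e,ey,[0,0,1]]);return Rt*R0.inv()*C0
E
python3 - <<'E'
from pour import *
p0,R0=cur();np.save("R0.npy",R0.as_matrix())
B=np.array([.502,-.205,0])
for sg in(0,30,60,75,90,105,120,150,180):
    Rt=R0*R.from_rotvec([0,0,-np.radians(sg)]);Cr=carton_R(Rt,R0)
    off={k:Cr.apply(np.array(v)-o) for k,v in PTS.items()}
    lip=B+[0,0,.115];tcp=lip-off['lip'];q=IK(tcp,Rt)
    low=min(off,key=lambda k:off[k][2]);P={k:tcp+v for k,v in off.items()}
    # lowest carton corner & lowest over bowl (within 95mm of centre)
    lb=[(k,v[2].round(3)) for k,v in P.items() if np.hypot(*(v-B)[:2])<.1]
    print(sg,'tcp',tcp.round(3),'low',low,P[low].round(3),'z.up',Cr.apply([0,0,1])[2].round(2),'tab',P['tab'].round(3),'lim',(q<lo).any() or (q>hi).any(),q.round(2)[3:],min(lb,key=lambda a:a[1]))
Rt=R0*R.from_rotvec([0,0,-np.radians(75)])
print('up leg');legs(p0,R0,[p0+[0,0,.16]])
E
```

```text
0 tcp [ 0.551 -0.096  0.065] low c0 [ 0.536 -0.049 -0.017] z.up 1.0 tab [ 0.494 -0.223  0.13 ] lim False [-0.73  1.57  1.02] ('c4', np.float64(-0.017))
30 tcp [ 0.501 -0.081  0.078] low c6 [ 0.485 -0.137 -0.014] z.up 0.9 tab [ 0.505 -0.227  0.127] lim False [-0.7   1.57  0.54] ('c6', np.float64(-0.014))
60 tcp [ 0.459 -0.083  0.111] low c6 [ 0.418 -0.129  0.021] z.up 0.63 tab [ 0.514 -0.226  0.12 ] lim False [-0.69  1.59  0.01] ('lip', np.float64(0.115))
75 tcp [ 0.444 -0.091  0.133] low c6 [ 0.392 -0.134  0.048] z.up 0.45 tab [ 0.518 -0.225  0.115] lim False [-0.69  1.6  -0.26] ('lip', np.float64(0.115))
90 tcp [ 0.436 -0.102  0.156] low c6 [ 0.373 -0.145  0.079] z.up 0.26 tab [ 0.52  -0.222  0.11 ] lim False [-0.7   1.62 -0.55] ('tab', np.float64(0.11))
105 tcp [ 0.434 -0.116  0.179] low tab [ 0.52  -0.219  0.105] z.up 0.07 tab [ 0.52  -0.219  0.105] lim False [-0.72  1.64 -0.85] ('tab', np.float64(0.105))
120 tcp [ 0.438 -0.131  0.2  ] low tab [ 0.519 -0.215  0.1  ] z.up -0.11 tab [ 0.519 -0.215  0.1  ] lim False [-0.74  1.65 -1.16] ('tab', np.float64(0.1))
150 tcp [ 0.465 -0.165  0.232] low tab [ 0.513 -0.208  0.093] z.up -0.39 tab [ 0.513 -0.208  0.093] lim False [-0.79  1.67 -1.76] ('tab', np.float64(0.093))
180 tcp [ 0.509 -0.192  0.243] low tab [ 0.503 -0.202  0.09 ] z.up -0.49 tab [ 0.503 -0.202  0.09 ] lim False [-0.82  1.67 -2.35] ('tab', np.float64(0.09))
up leg
3 x [-0.92, 0.0, -0.54]  [0.566 0.16  0.242]
```

```bash
python3 -m creep '[[-0.3,0,-0.17,0,0.4],[-0.92,0,-0.54,0,0.4],[-0.92,0,-0.54,0,0.4],[-0.7,0,-0.4,0,0.4]]'
python3 - <<'E'
from pour import *
p0,Rc=cur();R0=R.from_matrix(np.load("R0.npy"))
R75=R0*R.from_rotvec([0,0,-1.31]);lip=np.array([.49,-.193,.112])
off=carton_R(R75,R0).apply(np.array(PTS['lip'])-o);tgt=lip-off;print(p0,tgt)
o_,_=rows(tgt+[0,0,.05]-p0,-1.31,14,.4,Rc)
print([[float(v) for v in r] for r in o_])
print('down', (R75.inv().apply([0,0,-.05])/.05).round(2))
b=bot.read_camera("side");print([(r["bbox"],r["score"]) for r in bot.look_for("carton",b)[:3]])
E
```

```text
time: 29.08
tool_pos: [0.5643, 0.159, 0.2476]
tcp_rot: [1.975, 1.258, -1.127]
wrist_force: [0.5, 0.1, -2.5]
width: 0.744
grip_force: 55.3
[0.56432257 0.15901279 0.24755685] [ 0.43231586 -0.07864438  0.12965934]
[[-0.11, -0.03, 0.38, -0.94, 0.4], [-0.11, -0.04, 0.38, -0.94, 0.4], [-0.11, -0.05, 0.38, -0.94, 0.4], [-0.1, -0.06, 0.38, -0.94, 0.4], [-0.09, -0.07, 0.38, -0.94, 0.4], [-0.09, -0.08, 0.38, -0.94, 0.4], [-0.08, -0.08, 0.38, -0.94, 0.4], [-0.07, -0.09, 0.38, -0.94, 0.4], [-0.06, -0.1, 0.38, -0.94, 0.4], [-0.05, -0.1, 0.38, -0.94, 0.4], [-0.04, -0.11, 0.38, -0.94, 0.4], [-0.03, -0.11, 0.38, -0.94, 0.4], [-0.02, -0.11, 0.38, -0.94, 0.4], [-0.01, -0.12, 0.38, -0.94, 0.4]]
down [0.23 0.83 0.51]
[([194.0, 162.2, 226.3, 218.2], 0.97), ([233.8, 122.6, 269.1, 181.6], 0.77), ([202.0, 136.3, 237.5, 191.2], 0.65)]
```

```bash
python3 -m creep '[[-0.11,-0.03,0.38,-0.94,0.4],[-0.11,-0.04,0.38,-0.94,0.4],[-0.11,-0.05,0.38,-0.94,0.4],[-0.1,-0.06,0.38,-0.94,0.4],[-0.09,-0.07,0.38,-0.94,0.4],[-0.09,-0.08,0.38,-0.94,0.4],[-0.08,-0.08,0.38,-0.94,0.4],[-0.07,-0.09,0.38,-0.94,0.4],[-0.06,-0.1,0.38,-0.94,0.4],[-0.05,-0.1,0.38,-0.94,0.4],[-0.04,-0.11,0.38,-0.94,0.4],[-0.03,-0.11,0.38,-0.94,0.4],[-0.02,-0.11,0.38,-0.94,0.4],[-0.01,-0.12,0.38,-0.94,0.4]]'
python3 - <<'E'
from pour import *
p0,Rc=cur();R0=R.from_matrix(np.load("R0.npy"));d=(R0.inv()*Rc).as_rotvec();print('spin',d)
off=carton_R(Rc,R0).apply(np.array(PTS['lip'])-o);lip=np.array([.49,-.193,.112]);print('lip now',p0+off);print('to go',(Rc.inv().apply(lip-p0-off)/.05).round(2))
E
```

```text
time: 30.92
tool_pos: [0.4308, -0.077, 0.1766]
tcp_rot: [-0.892, -2.495, 1.512]
wrist_force: [-0.0, -0.1, -1.5]
width: 0.742
grip_force: 55.4
spin [ 4.20633866e-03  5.69546781e-04 -1.32251186e+00]
lip now [ 0.48865349 -0.19113907  0.15786543]
to go [0.16 0.77 0.48]
```

```bash
python3 -m creep '[[0.08,0.38,0.24,0,0.4],[0.08,0.38,0.24,0,0.4],[-0.01,-0.21,0,-1,0.4],[-0.01,-0.21,0,-1,0.4],[-0.01,-0.21,0,-1,0.4],[-0.01,-0.21,0,-1,0.4],[-0.01,-0.21,0,-1,0.4],[-0.01,-0.21,0,-1,0.4],[-0.01,-0.21,0,-1,0.4],[0,0,0,0,0.4],[0,0,0,0,0.4]]'
python3 - <<'E'
from pour import *
p0,Rc=cur();R0=R.from_matrix(np.load("R0.npy"));d=(R0.inv()*Rc).as_rotvec();print('spin',d)
off=carton_R(Rc,R0).apply(np.array(PTS['lip'])-o);print('lip now',p0+off)
b=bot.read_camera("side");a=bot.read_camera("top")
B=cv2.resize(b["pixels"][190:310,185:305,::-1],(400,400),interpolation=cv2.INTER_CUBIC);A=cv2.resize(a["pixels"][150:250,260:360,::-1],(400,400),interpolation=cv2.INTER_CUBIC)
cv2.imwrite("pics/c6.png",np.hstack([A,B]))
E
```

```text
time: 32.3
tool_pos: [0.4236, -0.1137, 0.1931]
tcp_rot: [0.01, -2.41, 1.251]
wrist_force: [-0.4, 0.7, -3.8]
width: 0.744
grip_force: 56.0
spin [ 4.68200764e-03  1.51127910e-03 -2.01740304e+00]
lip now [ 0.48901404 -0.19236092  0.11402674]
```

View pics/c6.png

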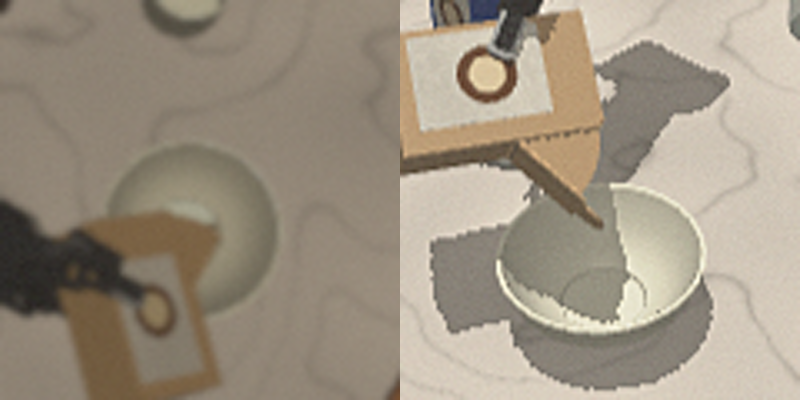

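The spout hangs over the bowl, lip at side-crop (600,225), and no nut is out yet. I'll continue about the lip.

```bash
python3 -m creep '[[0,-0.15,0,-0.7,0.4],[0,-0.15,0,-0.7,0.4],[0,-0.15,0,-0.7,0.4],[0,-0.15,0,-0.7,0.4],[0,-0.15,0,-0.7,0.4],[0,-0.15,0,-0.7,0.4],[0,-0.15,0,-0.7,0.4],[0,-0.15,0,-0.7,0.4],[0,-0.2,0,-1,0.4],[0,-0.2,0,-1,0.4],[0,-0.2,0,-1,0.4],[0,-0.2,0,-1,0.4],[0,-0.2,0,-1,0.4],[0,-0.1,0,-0.5,0.4],[0,0,0,0,0.4],[0,0,0,0,0.4],[0,0,0,0,0.4]]'
python3 - <<'E'
from pour import *
p0,Rc=cur();R0=R.from_matrix(np.load("R0.npy"));d=(R0.inv()*Rc).as_rotvec();print('spin',d,bot.read_state()['q'].round(2))
b=bot.read_camera("side");a=bot.read_camera("top")
for n,p in(("side",b),("top",a)): print(n,[(np.round(r["bbox"]).tolist(),round(r["score"],2)) for r in bot.look_for("nut1",p)])
B=cv2.resize(b["pixels"][190:310,185:305,::-1],(400,400),interpolation=cv2.INTER_CUBIC);A=cv2.resize(a["pixels"][150:250,260:360,::-1],(400,400),interpolation=cv2.INTER_CUBIC)
cv2.imwrite("pics/c7.png",np.hstack([A,B]))
E
```

```text
time: 34.52
tool_pos: [0.4905, -0.1806, 0.2493]
tcp_rot: [1.156, -1.846, 0.681]
wrist_force: [-0.8, -0.0, -1.7]
width: 0.745
grip_force: 56.3
spin [ 0.00404219  0.0040539  -3.1277787 ] [ 0.11  0.3   1.86 -0.84  1.66 -2.35]
side []
top []
```

View pics/c7.png

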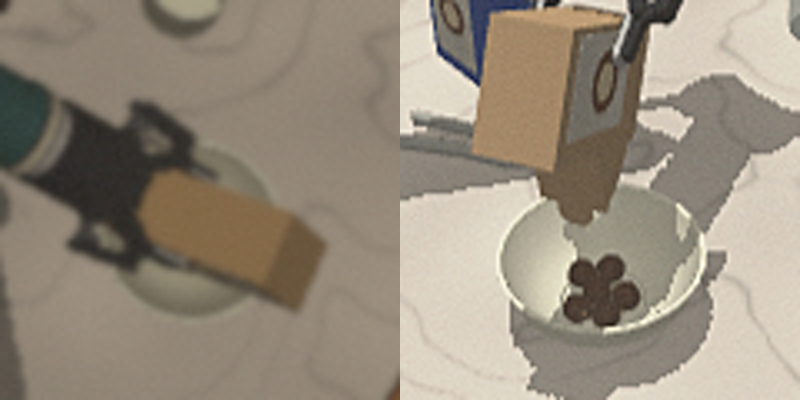

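All six dark nuts seem to lie in the bowl, around side-crop (600,290). Now I'll lift, spin back and return the carton to its old place.

Run:
```python
from pour import *
p0,Rc=cur();R0=R.from_matrix(np.load("R0.npy"));T=np.array([.5662,.1603,.0824])
up=np.array([0,0,.08]);print('up',(Rc.inv().apply(up)/.05).round(2))
o_,Re=rows(T+[0,0,.24]-p0-up,3.128,32,.4,Rc)
for i in(0,16):print([[float(v) for v in r] for r in o_[i:i+16]])
```

```text
up [ 1.38 -0.02 -0.81]
[[-0.11, 0.05, -0.18, 0.98, 0.4], [-0.11, 0.06, -0.18, 0.98, 0.4], [-0.1, 0.07, -0.18, 0.98, 0.4], [-0.09, 0.08, -0.18, 0.98, 0.4], [-0.08, 0.09, -0.18, 0.98, 0.4], [-0.07, 0.1, -0.18, 0.98, 0.4], [-0.07, 0.1, -0.18, 0.98, 0.4], [-0.05, 0.11, -0.18, 0.98, 0.4], [-0.04, 0.11, -0.18, 0.98, 0.4], [-0.03, 0.12, -0.18, 0.98, 0.4], [-0.02, 0.12, -0.18, 0.98, 0.4], [-0.01, 0.12, -0.18, 0.98, 0.4], [0.0, 0.12, -0.18, 0.98, 0.4], [0.01, 0.12, -0.18, 0.98, 0.4], [0.03, 0.12, -0.18, 0.98, 0.4], [0.04, 0.12, -0.18, 0.98, 0.4]]
[[0.05, 0.11, -0.18, 0.98, 0.4], [0.06, 0.11, -0.18, 0.98, 0.4], [0.07, 0.1, -0.18, 0.98, 0.4], [0.08, 0.09, -0.18, 0.98, 0.4], [0.09, 0.08, -0.18, 0.98, 0.4], [0.09, 0.07, -0.18, 0.98, 0.4], [0.1, 0.07, -0.18, 0.98, 0.4], [0.11, 0.06, -0.18, 0.98, 0.4], [0.11, 0.04, -0.18, 0.98, 0.4], [0.12, 0.03, -0.18, 0.98, 0.4], [0.12, 0.02, -0.18, 0.98, 0.4], [0.12, 0.01, -0.18, 0.98, 0.4], [0.12, -0.0, -0.18, 0.98, 0.4], [0.12, -0.01, -0.18, 0.98, 0.4], [0.12, -0.03, -0.18, 0.98, 0.4], [0.12, -0.04, -0.18, 0.98, 0.4]]
```

```bash
python3 -m creep '[[0.69,0,-0.4,0,0.4],[0.69,0,-0.4,0,0.4],[0,0,0,0,0.4],[-0.11,0.05,-0.18,0.98,0.4],[-0.11,0.06,-0.18,0.98,0.4],[-0.1,0.07,-0.18,0.98,0.4],[-0.09,0.08,-0.18,0.98,0.4],[-0.08,0.09,-0.18,0.98,0.4],[-0.07,0.1,-0.18,0.98,0.4],[-0.07,0.1,-0.18,0.98,0.4],[-0.05,0.11,-0.18,0.98,0.4],[-0.04,0.11,-0.18,0.98,0.4],[-0.03,0.12,-0.18,0.98,0.4],[-0.02,0.12,-0.18,0.98,0.4],[-0.01,0.12,-0.18,0.98,0.4],[0,0.12,-0.18,0.98,0.4],[0.01,0.12,-0.18,0.98,0.4],[0.03,0.12,-0.18,0.98,0.4],[0.04,0.12,-0.18,0.98,0.4]]' >/dev/null; python3 -m creep '[[0.05,0.11,-0.18,0.98,0.4],[0.06,0.11,-0.18,0.98,0.4],[0.07,0.1,-0.18,0.98,0.4],[0.08,0.09,-0.18,0.98,0.4],[0.09,0.08,-0.18,0.98,0.4],[0.09,0.07,-0.18,0.98,0.4],[0.1,0.07,-0.18,0.98,0.4],[0.11,0.06,-0.18,0.98,0.4],[0.11,0.04,-0.18,0.98,0.4],[0.12,0.03,-0.18,0.98,0.4],[0.12,0.02,-0.18,0.98,0.4],[0.12,0.01,-0.18,0.98,0.4],[0.12,0,-0.18,0.98,0.4],[0.12,-0.01,-0.18,0.98,0.4],[0.12,-0.03,-0.18,0.98,0.4],[0.12,-0.04,-0.18,0.98,0.4],[0,0,0,0,0.4]]'
python3 - <<'E'
from pour import *
p0,Rc=cur();R0=R.from_matrix(np.load("R0.npy"));T=np.array([.5662,.1603,.0824])
print('rot err',(R0.inv()*Rc).as_rotvec());Rn=Rc
legs(p0,Rc,[T+[0,0,.03],T])
b=bot.read_camera("side");m=b["pixels"][240:295,210:280].astype(int)
dark=((m.sum(2)<260)&(m[:,:,0]>m[:,:,2]+8)).astype(np.uint8);print('dark brown px in bowl',dark.sum())
E
```

```text
time: 39.22
tool_pos: [0.5625, 0.1594, 0.3185]
tcp_rot: [1.975, 1.249, -1.128]
wrist_force: [0.7, 0.6, -1.9]
width: 0.742
grip_force: 56.4
rot err [ 0.00251489 -0.00410807  0.00521004]
4 x [0.9, 0.01, 0.51]  [0.566 0.16  0.112]
1 x [0.52, -0.0, 0.3]  [0.566 0.16  0.082]
dark brown px in bowl 298
```

```bash
python3 -m creep '[[0.9,0.01,0.51,0,0.4],[0.9,0.01,0.51,0,0.4],[0.9,0.01,0.51,0,0.4],[0.9,0.01,0.51,0,0.4],[0.26,0,0.15,0,0.4],[0.24,0,0.14,0,0.4],[0,0,0,0,0.4]]'
```

```text
time: 40.15
tool_pos: [0.5683, 0.16, 0.0852]
tcp_rot: [1.978, 1.246, -1.125]
wrist_force: [0.4, 0.4, -1.2]
width: 0.742
grip_force: 56.2
```

```bash
python3 -m creep '[[0.05,0,0.03,0,0.4],[0.02,0,0.01,0,0.4],[0,0,0,0,0.4]]' ; python3 -m creep '[[0,0,0,0,0.6],[0,0,0,0,0.8],[0,0,0,0,0.9],[0,0,0,0,1],[0,0,0,0,1],[0,0,0,0,1],[0,0,-0.3,0,1],[0,0,-0.6,0,1],[0,0,-0.9,0,1],[0,0,-1,0,1],[0,0,-1,0,1],[0,0,0,0,1]]'
python3 - <<'E'
from mv import *
b=bot.read_camera("side");a=bot.read_camera("top")
B=cv2.resize(b["pixels"][130:300,190:310,::-1],(400,566),interpolation=cv2.INTER_CUBIC);A=cv2.resize(a["pixels"][130:270,185:345,::-1],(400,350),interpolation=cv2.INTER_CUBIC)
A=np.vstack([A,np.zeros((216,400,3),np.uint8)]);N=cv2.resize(b["pixels"][240:295,210:280,::-1],(272,214),interpolation=cv2.INTER_CUBIC);A[352:566,:272]=N[:214]
cv2.imwrite("pics/c8.png",np.hstack([A,B]))
for n,p in(("top",a),("side",b)):
  for t in("mug","mill","jar","nutcracker","spoon","crackers"): print(n,t,[np.round(r["bbox"]).tolist() for r in bot.look_for(t,p)[:1]])
E
```

```text
time: 40.52
tool_pos: [0.5689, 0.1605, 0.0827]
tcp_rot: [1.979, 1.246, -1.122]
wrist_force: [1.6, 2.3, 4.5]
width: 0.742
grip_force: 56.8
time: 42.02
tool_pos: [0.6383, 0.3127, 0.1792]
tcp_rot: [1.981, 1.249, -1.115]
wrist_force: [-0.4, -0.5, -0.3]
width: 1.0
grip_force: 0.0
top mug [[291.0, 135.0, 317.0, 160.0]]
top mill [[254.0, 135.0, 261.0, 153.0]]
top jar [[192.0, 129.0, 215.0, 155.0]]
top nutcracker [[236.0, 220.0, 260.0, 260.0]]
top spoon [[348.0, 204.0, 388.0, 263.0]]
top crackers [[133.0, 159.0, 167.0, 212.0]]
side mug [[315.0, 242.0, 346.0, 287.0]]
side mill [[310.0, 196.0, 331.0, 238.0]]
side jar [[302.0, 172.0, 323.0, 202.0]]
side nutcracker [[185.0, 219.0, 232.0, 242.0]]
side spoon [[157.0, 336.0, 256.0, 381.0]]
side crackers [[242.0, 156.0, 292.0, 179.0]]
```

View pics/c8.png

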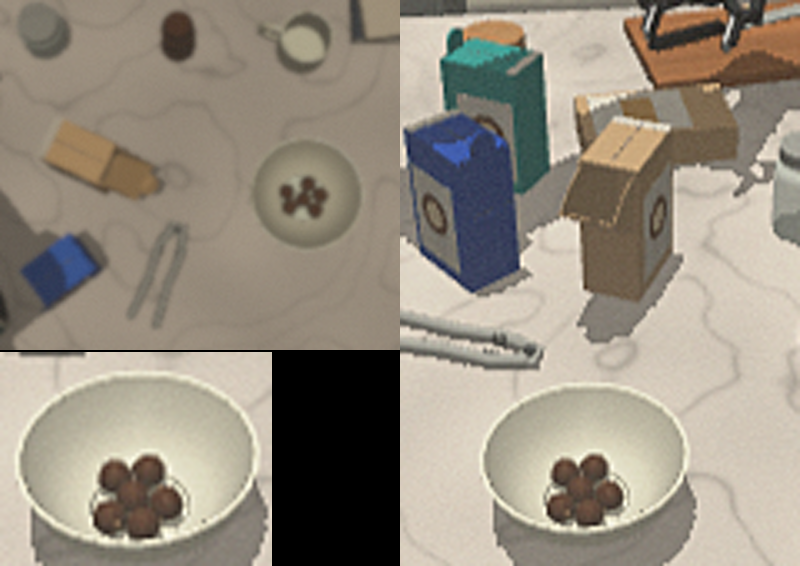

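The bowl shows six nuts, at crop (115–165, 470–520). The carton stands upright with its spout out, the gripper is clear, and the other things are where they were.

```bash
python3 -c "
from workcell import bot
print(bot.finish_job())"
```

```text
the job is handed in; nothing more can be done
None
```

The job is done and handed in at about 42 s: the spout is fully out, all six nuts are in the bowl, the carton stands upright back in its place, and the other things were not moved.

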